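Pack the punch case in layers and restart the finishing machine

ROBOT

A 6-joint arm with a two-finger parallel gripper is mounted at the origin on the work surface. World frame = base frame: x ahead of the robot, y to its left, z up, the work surface at z = 0. Lengths are in m, angles in degrees, forces in N, time in s.
With the tool pointing down it reaches from about 0.375 to 0.9 m from the base axis. Payload 3.1 kg.
Tool frame: the origin (TCP) lies at the centre of the arm's flange, where the gripper is bolted on; the fingertips stand 182 mm ahead of it and the grasp point (between the pads) lies 164 mm ahead of it; x points along the fingers, z is the direction in which the jaws open and shut, and the axes are right-handed (so a half turn about x gives the same grasp; the last joint's range is limited). The gripper opens to 87 mm and grips with 3 to 60 N. Pads are 19 mm wide; open, the fingers measure 117 mm over their backs; the gripper's body (75 mm by 190 mm) begins 51 mm behind the grasp point.
Start: joints at [-73.654, 30.224, 82.088, -0, 67.689, -10.227], TCP at [0.28, -0.559, 0.405] pointing down, gripper open.
Joint ranges: [-176.69, 176.69], [-43.24, 126.21], [12.49, 139.97], [-82, 262], [0, 151.66], [-163.58, 163.58]. Speed limits (degrees/s): [159.86, 159.86, 180, 180, 180, 180].

INTERFACE

Orientations are given as a 3x3 rotation matrix whose columns are the frame's x, y, z axes.
In Python, from rig import bot gives the robot as it stands.
- The arm moves only by the shell command python3 -m crank 'ROWS' [OPENING]. ROWS is JSON, a list of rows, each an object with "offset": the shift along the tool's x, y, z in m, a list of three; "spin": the turn about the tool's x in rad. A call has 1 to 12 rows; each row shifts and turns the commanded pose from where the row before left it, along the tool's axes as they then stand; what a row does not reach is not made up. A row lasts 1/10 s, in which the tool goes at most 50 mm and 8.59 degrees, less where a joint would pass 70% of its speed; a pose out of reach is approached as far as the arm can. A call is refused whole if a number of a shift passes 0.05 or a number of a turn 0.15, either way. A call with a gripper value outside its range is refused whole. OPENING is the finger opening in m, from 0 to 0.087, set as the call begins (- or left out, the last holds). The fingers move at their own pace and stop on an object; the grip force is fixed at half the most. Time passes only in rows, so rows that do not move let the fingers close. It gives the time, the measured TCP pose, the force and the opening at its end, in the units of the state.
- bot.read_state(): the state, without advancing time (a new reading comes with each control period).
- bot.capture(name): name is "side" or "top" or "wrist"; returns a dict with "pixels" (420x560x3 uint8, blue, green, red), "depth" (420x560 float32, m along the optical axis (not along the pixel's ray), 0 where there is no reading), "K" (3x3 intrinsics, pixels), "k1" (the pictures are not rectified: a ray, as slopes to the right and down, at radius r is drawn at 1 + k1 r^2 times it, then the intrinsics apply), "world_to_cam" (4x4, takes a point from world to camera coordinates). Camera axes: x right, y up, looking along -z (the intrinsics and any distortion apply to the point x, -y, -z); pixel columns grow to the right and rows downward; lengths in m; the calibration is good to about 2 mm. A picture is of the moment at which its call begins.
- bot.hand_in(): hands the job in, once; it reports no verdict.
Trained networks look in a picture, given as the dict that the camera call returned (one of the last four; its "shot" number tells which), for a name from the list of things; names that differ only in an ending like _2 or _b are one class to them, and where a whole thing is asked for, a point or a joint stands for the part that bears it (a point fixed in the world has none). Each returns a list of dicts, best first, with "p" (0 to 1); they miss things now and then, are a little off and sometimes report something else, mostly with a low value. They report only what shows in the picture. A call takes as long as a camera call. They do not tell look-alikes from the thing itself.
- bot.regions_of(label, picture): "region" (420x560 bool, what is visible of it) and "extent" ([centre column, centre row, width, height] in pixels, round what is visible of it).
The state is a dict: "time_s": time; "joint_positions": joint angles; "qvel": joint speeds; "tau": joint torques, N m; "position": TCP position; "tcp_rot": TCP orientation; "force": force on the tool from outside, world axes, zero at the start; "moment": the same for the moment, N m; "opening": opening from 0.0 (shut) to 1.0 (fully open).
Only numpy, scipy, OpenCV 4.12 (cv2) and the standard library are available. Lean on these libraries where they do the work, as an engineer would, in place of code of your own. Each camera call takes 0.05 s, during which the arm holds its last target.

TASK

Pack the wooden case from the bottom up: first move every steel punch from the finishing machine's catch tray into the lower saddles, one per saddle, then lay the long wooden tools crosswise above them, each in its own pair of side notches, and last lay the grey board flat over them on the side ledges with its handle up. When the case is packed, twist the machine's sprung dial clockwise fully to its stop, keep it there for a moment and let it spring back. Do not disturb the jar, the small box or the dish.

Things in the scene. Friction and masses are not known exactly. Their poses are not given: they have to be found in the camera images.
- case: open wooden case, fixed to the bench, 206 (x) x 204 (y) x 74 high; origin at the centre of its underside, z up; floor top at z 8. Side walls 6 thick, inner faces at y = -96 and +96, 74 high; end walls at x = -100 and +100, 6 thick, only 40 high. All case points below share its axes
- saddles (a point): bottom of the case's middle saddle, 14 above the case's underside at its centre. Two toothed bars (14 thick) at x = -35 and +35 form three saddles running along x, centred at y = -46, 0, +46: 26 wide, bottoms at this height, tooth tops 16 higher. A seated punch lies along x with its middle 9 above this height, near x = 0
- notch_a (a point): midpoint between one pair of side notches, at case x = -55, y = 0, at the notch bottoms, 36 above the underside. The side ledges (80 to 96 from the centre line) have facing notches here, 34 wide; a wooden tool lies along y, its two ends in them, its middle 11 above this point
- notch_b (a point): the same for the other pair of side notches, at case x = +55
- ledges (a point): centre of the case at the height of the board ledges, 64 above the underside; a seated board has its origin here and its axes along the case's. The ledges (80 to 96 from the centre line, |x| below 38) carry its ends; corner blocks (|x| above 72) and the side walls rise 10 higher and keep it in place
- machine: white bench finishing machine, fixed, with a shallow steel catch tray (206 x 158 x 12 high, walls and floor 4 thick); origin under the tray's centre, z up. Its housing lies to +y: 100 high from y = 80 to 185 (the dial is there), then 150 high to y = 344, with a drum up to 212 high. The punches lie about along y in the tray, some 58 apart
- dial (a joint): black spring-return dial on top of the machine's low housing, vertical axis: 0 at rest, grows as it is turned clockwise seen from above, stop at 1.2 rad. Spring 0.08 N m per rad, so about 0.1 N m at the stop; it springs back to 0 when released
- dial_grip (a point): on the dial's axis, 131 above the bench, 12 below the top of its grip bar: a bar 50 long, 14 wide, 28 high, on a 52 diameter disc, 12 high; the bar starts along the point's x axis (the machine's x axis when the dial is at rest), and the point turns with the dial
- punch0: square steel forming punch, 120 long, 18 x 18 section, one domed end, 0.24 kg; origin at its middle, body x along its length. Either way round and any side up will do. May be absent. It starts lying in the machine's catch tray
- punch1: square steel forming punch, 120 long, 18 x 18 section, one domed end, 0.24 kg; origin at its middle, body x along its length. Either way round and any side up will do. May be absent. It starts lying in the machine's catch tray
- punch2: square steel forming punch, 120 long, 18 x 18 section, one domed end, 0.24 kg; origin at its middle, body x along its length. Either way round and any side up will do. May be absent. It starts lying in the machine's catch tray
- clamp: light wooden ring clamp with a brass band, a plain long bar, 180 long, 24 wide, 22 high (lying flat), about 90 g; origin at its middle, body x along its length. Either way round will do. May be absent. It starts lying on the bench, beyond the case or to its right on the robot's side
- stick: wooden polishing stick with grey felt on its faces, a plain long bar, 180 long, 24 wide, 22 high (lying flat), about 90 g; origin at its middle, body x along its length. Either way round will do. May be absent. It starts lying on the bench, beyond the case or to its right on the robot's side
- board: grey board 130 (x) x 180 (y) x 10 thick, 0.24 to 0.4 kg, with a wooden handle bar upright on its middle: 20 wide (x), 90 long (y), 26 high, so its top is 36 above the underside; origin at the centre of the underside, z up. It starts flat on the bench to the right of the case, handle up. Either way round will do
- jar: bystander: glass jar, 76 diameter, 110 high, beyond the catch tray; origin at the centre of its underside
- giftbox: bystander: small reddish box, 60 x 60 x 35 high, beyond the case; origin at the centre of its underside
- tin: bystander: small round metal dish, 72 diameter, 22 high, to the right; origin at the centre of its underside
There are look-alikes about, which are no part of the job. There is more than one size of the board; the job needs the larger.

How it is judged (in metres and radians):
On the way, in this order (a step that is already met when the one before it is completed fails the run):
1. every punch lies in its own lower saddle of the case (x of punch0 in the frame of case between -0.025 and 0.025 m and y of punch0 in the frame of case between -0.056 and 0.056 m and z of punch0 in the frame of case between 0.017 and 0.028 m and angle between the x axis of each of punch0, punch1, punch2 and the x axis of case, either way round below 0.2 rad and linear speed of each of punch0, punch1, punch2 below 0.05 m/s and x of punch1 in the frame of case between -0.025 and 0.025 m and y of punch1 in the frame of case between -0.056 and 0.056 m and z of punch1 in the frame of case between 0.017 and 0.028 m and x of punch2 in the frame of case between -0.025 and 0.025 m and y of punch2 in the frame of case between -0.056 and 0.056 m and z of punch2 in the frame of case between 0.017 and 0.028 m), for 0.2 s.
2. every wooden tool lies crosswise in its own pair of side notches ((x of clamp in the frame of case between 0.043 and 0.067 m or x of clamp in the frame of case between -0.067 and -0.043 m) and y of clamp in the frame of case between -0.012 and 0.012 m and z of clamp in the frame of case between 0.042 and 0.053 m and angle between the x axis of each of clamp, stick and the y axis of case, either way round below 0.15 rad and linear speed of each of clamp, stick below 0.05 m/s and (x of stick in the frame of case between 0.043 and 0.067 m or x of stick in the frame of case between -0.067 and -0.043 m) and y of stick in the frame of case between -0.012 and 0.012 m and z of stick in the frame of case between 0.042 and 0.053 m), for 0.2 s.
3. the board lies flat on the case's ledges (x of board in the frame of case between -0.012 and 0.012 m and y of board in the frame of case between -0.012 and 0.012 m and z of board in the frame of case between 0.059 and 0.069 m and angle between board's own z axis and vertical below 0.07 rad and angle between the x axis of board and the x axis of case, either way round below 0.15 rad and linear speed of board below 0.05 m/s), for 0.2 s.
4. the dial is turned to its stop and kept there for a moment (value of joint dial above 1.1 rad), for 0.2 s.
At the end, for the whole second after the job is handed in: Punches in the saddles (within 25 mm lengthwise, 0.2 rad), tools crosswise in the side notches (12 mm, 0.15 rad), board flat on the ledges, handle up (12 mm, 0.15 rad), all at rest; dial sprung back below 0.1 rad (all of step 1 and all of step 2 and all of step 3 and value of joint dial below 0.1 rad); the robot touches nothing.
It fails at once if the jar is displaced by more than 30 mm (distance of jar from where it was at the start of the episode above 0.03 m).
It fails at once if the giftbox is displaced by more than 30 mm (distance of giftbox from where it was at the start of the episode above 0.03 m).
It fails at once if the tin is displaced by more than 30 mm (distance of tin from where it was at the start of the episode above 0.03 m).
Of punch0, punch1, punch2, clamp, stick only 4 to 5 are there at a start; the rules pass over those that are not, and their reading is None.
At some moment in a run one of clamp, stick, board may be knocked a few centimetres aside while the robot is not near it.
Once in a run the grip may slacken for a moment while it holds something.
It also fails if it takes over 210 s, if anything falls off the work surface, if the arm or the gripper's body presses on something with over 40 N, if the wrist force passes 120 N, or if a joint passes its speed limit or range.

## Working session

There is one attempt and no reset: what is moved stays moved. The work goes in short steps, Python scripts to look and compute and a shell command to move; the robot and the scene stay as the last step left them, time stands still between calls to the robot, and variables do not carry over. Pictures are saved under pics/ and viewed, and the job is handed in when it is done.

```bash
ls; mkdir -p pics; python3 - <<'E'
from rig import bot
import cv2
s=bot.read_state();print(s)
for n in ["side","top","wrist"]:
    c=bot.capture(n);cv2.imwrite(f"pics/{n}0.png",c["pixels"]);print(n,c["K"].tolist(),c["k1"],c["world_to_cam"].round(3).tolist(),c["shot"])
E
```

```text
pics
{'time_s': 0.0, 'joint_positions': array([-7.36546238e+01,  3.02800823e+01,  8.21557699e+01, -3.03962605e-04,
        6.76893778e+01, -1.02252077e+01]), 'qvel': array([-0.01503615,  0.04287002,  0.04894821, -0.00385482,  0.04502563,
        0.0098589 ]), 'tau': array([-8.81493761e-04, -4.40043104e+01, -1.76592994e+01,  6.33865013e-02,
        5.83359227e-02, -1.48760337e-04]), 'position': array([ 0.27951215, -0.55863784,  0.40376266]), 'tcp_rot': array([[-6.19816699e-04,  8.94383218e-01,  4.47301102e-01],
       [ 2.09595350e-03,  4.47301367e-01, -8.94380844e-01],
       [-9.99997611e-01,  3.83170130e-04, -2.15183050e-03]]), 'force': array([0.39920727, 0.0777778 , 0.73377875]), 'moment': array([ 0.04685644,  0.00433119, -0.00410886]), 'opening': 0.9999437392891047}
side [[390.48109674654563, 0.0, 279.81024152840513], [0.0, 390.48109674654563, 209.2804014020131], [0.0, 0.0, 1.0]] 0.029056516898808827 [[-0.752, -0.659, 0.02, 0.376], [0.439, -0.477, 0.761, -0.324], [-0.492, 0.581, 0.648, -0.887], [0.0, 0.0, 0.0, 1.0]] 1
top [[432.24375745334646, 0.0, 278.6800148750683], [0.0, 432.24375745334646, 213.95043204235006], [0.0, 0.0, 1.0]] -0.010466609491316517 [[0.005, -1.0, -0.002, -0.043], [0.997, 0.005, 0.072, -0.557], [-0.072, -0.003, 0.997, -1.462], [0.0, 0.0, 0.0, 1.0]] 2
wrist [[289.7669241180826, 0.0, 283.2365418104475], [0.0, 289.7669241180826, 208.36982367892918], [0.0, 0.0, 1.0]] -0.034562627270487895 [[0.446, -0.895, -0.001, -0.624], [0.864, 0.431, -0.262, 0.03], [0.235, 0.116, 0.965, -0.39], [0.0, 0.0, 0.0, 1.0]] 3
```

View pics/top0.png

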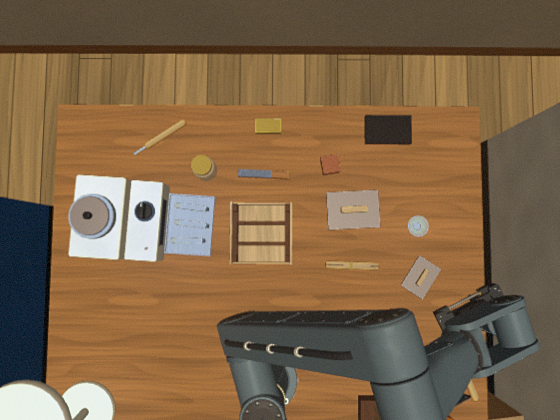

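View pics/side0.png

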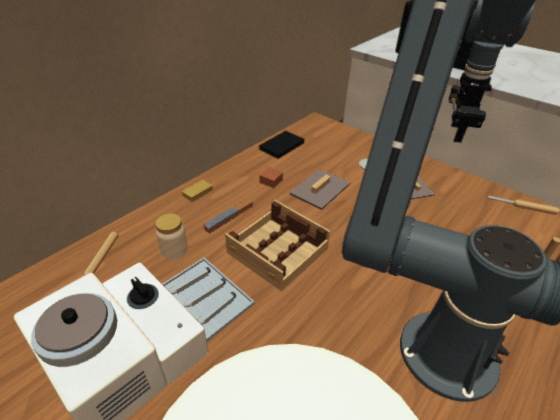

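View pics/wrist0.png

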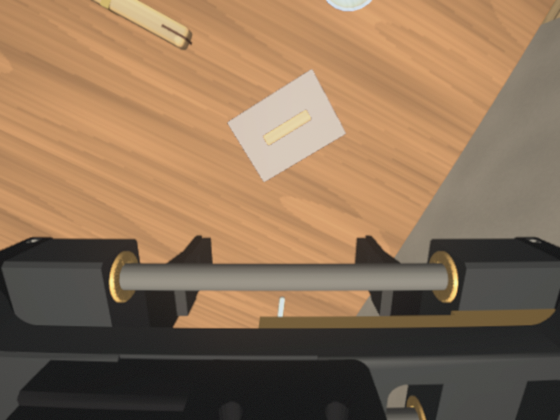

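The top view shows the machine at (130,220) with its tray at (190,224) holding 3 slim punches, and the case at (260,233). The larger board is at (353,210) and a smaller look-alike at (421,277). There are bars at (263,174), bluish, and (352,265), wooden. The jar is at (202,167), the red box at (330,163) and the dish at (418,226). Next I'll measure these.

```bash
cat > h.py <<'E'
from rig import bot
import cv2, numpy as np
def rays(c,uv):
    K=c["K"];k=c["k1"];uv=np.asarray(uv,float).reshape(-1,2)
    d=np.stack([(uv[:,0]-K[0,2])/K[0,0],(uv[:,1]-K[1,2])/K[1,1]],1)
    s=d.copy()
    for _ in range(10): s=d/(1+k*(s**2).sum(1,keepdims=True))
    return np.c_[s[:,0],-s[:,1],-np.ones(len(s))]
def depthpts(c,uv):
    uv=np.asarray(uv).reshape(-1,2).astype(int)
    z=c["depth"][uv[:,1],uv[:,0]]
    p=rays(c,uv)*z[:,None]; M=np.linalg.inv(c["world_to_cam"])
    return (p@M[:3,:3].T+M[:3,3])[z>0]
def onplane(c,uv,h):
    r=rays(c,uv);M=np.linalg.inv(c["world_to_cam"]);d=r@M[:3,:3].T;o=M[:3,3]
    return o+d*((h-o[2])/d[:,2])[:,None]
def proj(c,P):
    P=np.asarray(P,float).reshape(-1,3);M=c["world_to_cam"];q=P@M[:3,:3].T+M[:3,3]
    s=np.c_[q[:,0]/-q[:,2],-q[:,1]/-q[:,2]];s=s*(1+c["k1"]*(s**2).sum(1,keepdims=True))
    return s*[c["K"][0,0],c["K"][1,1]]+[c["K"][0,2],c["K"][1,2]]
def rect(P):
    (c,s,a)=cv2.minAreaRect(P[:,:2].astype(np.float32));return np.round(c,4),np.round(s,4),round(a,1)
def crop(c,u0,v0,u1,v1,f,name):
    cv2.imwrite(name,cv2.resize(c["pixels"][v0:v1,u0:u1],None,fx=f,fy=f,interpolation=cv2.INTER_CUBIC))
E
python3 - <<'E'
from h import *
c=bot.capture("top")
for n in ["case","machine","punch0","clamp","stick","board","jar","giftbox","tin","dial"]:
    for r in bot.regions_of(n,c)[:4]:
        if r["p"]<.2: continue
        v,u=np.nonzero(r["region"]);P=depthpts(c,np.c_[u,v])
        top=np.percentile(P[:,2],95) if len(P) else 0
        print(n,round(r["p"],2),np.round(r["extent"],0),len(u),"z",np.round(np.percentile(P[:,2],[5,50,95]),3) if len(P) else None, rect(P) if len(P)>5 else "")
crop(c,150,100,450,310,2.6,"pics/top1.png")
E
```

```text
case 0.72 [263. 174.  49.  15.] 415 z [0.004 0.021 0.027] (array([0.6972, 0.0149]), array([0.0321, 0.1806]), 0.2)
case 0.62 [263. 232.  62.  64.] 3798 z [0.004 0.011 0.074] (array([0.4988, 0.0229]), array([0.2106, 0.2194]), 0.3)
machine 0.85 [142. 220. 149.  88.] 9839 z [0.002 0.104 0.193] (array([0.5354, 0.4376]), array([0.4986, 0.2812]), 86.7)
machine 0.36 [192. 222.  38.   8.] 197 z [0.004 0.021 0.027] (array([0.5253, 0.2629]), array([0.1235, 0.0212]), 84.7)
punch0 0.74 [188. 239.  33.   7.] 178 z [0.016 0.022 0.027] (array([0.4684, 0.2733]), array([0.0174, 0.1113]), 0.3)
punch0 0.7 [191. 222.  33.   2.] 129 z [0.018 0.022 0.028] (array([0.5239, 0.2597]), array([0.1034, 0.0174]), 86.6)
punch0 0.5 [193. 209.  32.   3.] 183 z [0.014 0.022 0.027] (array([0.5832, 0.2595]), array([0.1151, 0.0197]), 82.9)
clamp 0.93 [352. 266.  56.   9.] 374 z [0.015 0.021 0.026] (array([ 0.386, -0.289]), array([0.1799, 0.024 ]), 88.2)
stick 0.63 [264. 172.  51.  11.] 475 z [-0.002  0.021  0.027] (array([0.7015, 0.0162]), array([0.1826, 0.0354]), 87.1)
board 0.84 [352. 211.  50.  36.] 1951 z [0.004 0.01  0.034] (array([ 0.5768, -0.2956]), array([0.1343, 0.181 ]), 2.2)
jar 0.6 [205. 168.  24.  28.] 511 z [0.029 0.107 0.114] (array([0.7096, 0.2117]), array([0.0713, 0.0712]), 84.8)
giftbox 0.54 [333. 164.  22.  21.] 338 z [0.008 0.034 0.039] (array([ 0.7344, -0.2142]), array([0.0691, 0.0586]), 10.1)
tin 0.52 [419. 225.  17.  23.] 306 z [0.004 0.012 0.023] (array([ 0.52  , -0.5169]), array([0.0654, 0.0632]), 0.3)
tin 0.46 [263. 175.  51.  10.] 411 z [0.007 0.022 0.027] (array([0.7008, 0.0149]), array([0.18  , 0.0298]), 87.6)
dial 0.76 [144. 209.  21.  14.] 202 z [0.11  0.122 0.146] (array([0.5587, 0.3954]), array([0.0463, 0.0482]), 15.5)
```

View pics/top1.png

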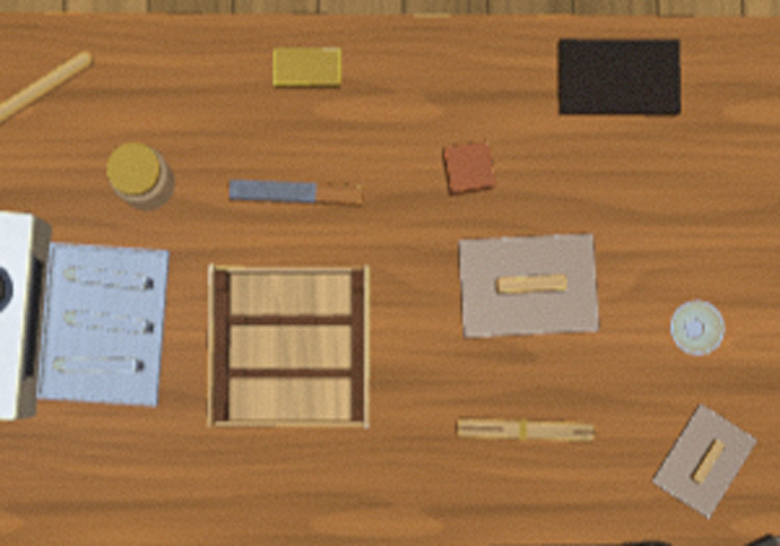

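```bash
cat >> h.py <<'E'
def plan(xyz_grasp,yawz,s=None):
    """xyz target of grasp point; yawz = world angle (deg) of tool z (jaw) axis. prints offset in tool axes now, then spin"""
    s=s or bot.read_state();R=s["tcp_rot"];p=s["position"]
    g=p+0.164*R[:,0]
    d=np.asarray(xyz_grasp)-g
    off=R.T@d
    a=np.degrees(np.arctan2(R[1,2],R[0,2]))
    # spin about tool x (down): positive -> clockwise from above -> yaw decreases
    sp=(a-yawz+90)%180-90
    print("grasp now",g.round(4),"jaw yaw",round(a,2),"offset",off.round(4),"then spin(rad)",round(np.radians(sp),4),"j6",s["joint_positions"][5].round(1),"force",s["force"].round(1),"op",round(s["opening"]*87,1),"t",s["time_s"])
E
python3 - <<'E'
from h import *
c=bot.capture("wrist");s=bot.read_state()
M=np.linalg.inv(c["world_to_cam"]);R=s["tcp_rot"]
print("cam in tool",(R.T@(M[:3,3]-s["position"])).round(4),"look dir tool",(R.T@-M[:3,2]).round(3))
print(onplane(c,[[280,100],[280,200],[100,100],[460,100]],0), s["position"])
c=bot.capture("top")
# drum & housing
D=depthpts(c,np.array([[u,v] for u in range(60,175) for v in range(165,270)]))
dr=D[D[:,2]>0.16];print("drum",rect(dr),dr[:,2].max(),dr.min(0),dr.max(0))
hi=D[(D[:,2]>.13)&(D[:,2]<.16)&(D[:,1]>.43)];print("hi",hi.min(0),hi.max(0),rect(hi))
lo=D[(D[:,2]>.09)&(D[:,2]<.11)];print("lo",lo.min(0),lo.max(0),rect(lo))
# rim of case
D=depthpts(c,np.array([[u,v] for u in range(222,300) for v in range(195,270)]))
for a,b in[(.066,.085),(.033,.048),(.055,.085)]:
    r=D[(D[:,2]>a)&(D[:,2]<b)];print("case",a,rect(r),r.min(0),r.max(0))
E
```

```text
cam in tool [0.0207 0.0722 0.0002] look dir tool [ 0.965 -0.262  0.   ]
[[ 0.37508612 -0.50709215  0.        ]
 [ 0.2596694  -0.56426313  0.        ]
 [ 0.27481036 -0.30185992  0.        ]
 [ 0.47853292 -0.71053629  0.        ]] [ 0.27959638 -0.55892819  0.40477525]
drum (array([0.5505, 0.5525]), array([0.1788, 0.1372]), 56.4) 0.21584463568928847 [0.47227744 0.46820292 0.16049253] [0.65708108 0.60700013 0.21584464]
hi [0.40755033 0.44468349 0.13014261] [0.67009587 0.61626324 0.1599259 ] (array([0.5377, 0.53  ]), array([0.1596, 0.2576]), 86.3)
lo [0.40030809 0.34022342 0.09005187] [0.66147722 0.46469779 0.1099947 ] (array([0.5308, 0.4009]), array([0.1109, 0.2601]), 86.2)
case 0.066 (array([0.494 , 0.0199]), array([0.2049, 0.2025]), 0.3) [ 0.39108314 -0.08137561  0.06605959] [0.59699669 0.12164214 0.08254567]
case 0.033 (array([0.4936, 0.0208]), array([0.2065, 0.1922]), 0.2) [ 0.39070193 -0.07543006  0.03301591] [0.59719069 0.11724693 0.04793596]
case 0.055 (array([0.494 , 0.0199]), array([0.2049, 0.2025]), 0.3) [ 0.39108314 -0.08137561  0.05510281] [0.59699669 0.12164214 0.08254567]
```

```bash
python3 -m crank '[{"offset":[0,0,0],"spin":0.116},{"offset":[0,0,0],"spin":0.116},{"offset":[0,0,0],"spin":0.116},{"offset":[0,0,0],"spin":0.116},{"offset":[0,0.008,-0.04],"spin":0},{"offset":[0,0.008,-0.04],"spin":0},{"offset":[0,0.008,-0.04],"spin":0},{"offset":[0,0.008,-0.04],"spin":0},{"offset":[0,0.008,-0.04],"spin":0},{"offset":[0,0.008,-0.04],"spin":0},{"offset":[0,0.008,-0.04],"spin":0},{"offset":[0,0.008,-0.04],"spin":0}]'
python3 -m crank '[{"offset":[0,0.008,-0.04],"spin":0},{"offset":[0,0.008,-0.04],"spin":0},{"offset":[0,0.008,-0.04],"spin":0},{"offset":[0,0.008,-0.04],"spin":0},{"offset":[0,0.008,-0.04],"spin":0},{"offset":[0,0.008,-0.04],"spin":0},{"offset":[0,0.008,-0.04],"spin":0},{"offset":[0,0.008,-0.04],"spin":0},{"offset":[0,0.008,-0.04],"spin":0},{"offset":[0,0,0],"spin":0}]'
python3 - <<'E'
from h import *
c=bot.capture("wrist");cv2.imwrite("pics/w1.png",c["pixels"]);plan([.5,.1,.2],-90)
for n in ["punch0","case","machine"]:
    for r in bot.regions_of(n,c)[:4]:
        if r["p"]<.2: continue
        v,u=np.nonzero(r["region"]);P=depthpts(c,np.c_[u,v])
        print(n,round(r["p"],2),np.round(r["extent"],0),len(u),"z",np.round(np.percentile(P[:,2],[5,50,95]),3), rect(P))
E
```

```text
time_s: 2.0
position: [0.3438, -0.2375, 0.405]
tcp_rot: [[0.001, 1.0, -0.001], [-0.001, -0.001, -1.0], [-1.0, 0.001, 0.001]]
force: [0.6, -1.0, 0.2]
opening: 0.997
time_s: 3.0
position: [0.4162, 0.1247, 0.4052]
tcp_rot: [[0.002, 1.0, 0.006], [0.001, 0.006, -1.0], [-1.0, 0.002, -0.001]]
force: [-0.4, -0.2, -0.1]
opening: 0.997
grasp now [0.4159 0.123  0.2409] jaw yaw -89.72 offset [0.041  0.0839 0.0234] then spin(rad) 0.005 j6 91.4 force [-0.7 -0.5 -1. ] op 86.9 t 3.05
punch0 0.86 [173.  97.  94.  22.] 1422 z [0.018 0.021 0.022] (array([0.5259, 0.2585]), array([0.1157, 0.0192]), 84.7)
punch0 0.77 [172.  48. 104.  30.] 1880 z [0.01  0.021 0.022] (array([0.586 , 0.2594]), array([0.1173, 0.023 ]), 83.0)
punch0 0.63 [168. 147.  95.  20.] 1364 z [0.015 0.021 0.022] (array([0.4702, 0.2762]), array([0.1259, 0.0184]), 89.6)
punch0 0.32 [ 8. 52. 15. 54.] 635 z [0.104 0.11  0.115] (array([0.5576, 0.3764]), array([0.0146, 0.045 ]), 77.5)
case 0.85 [391. 115. 212. 202.] 36278 z [0.006 0.014 0.073] (array([ 0.496 , -0.0056]), array([0.2554, 0.2443]), 90.0)
machine 0.83 [118. 108. 232. 217.] 40676 z [0.002 0.029 0.1  ] (array([0.5019, 0.3559]), array([0.3333, 0.2747]), 86.6)
```

View pics/w1.png

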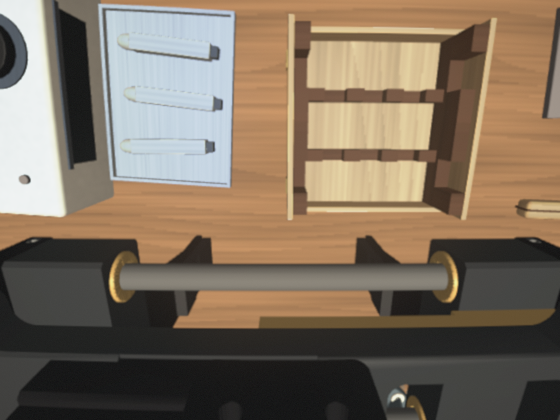

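The wrist view shows three punches in the tray at about (172,48), (173,97) and (168,147), and the case with both toothed bars, centred near (391,115).

```bash
cat > m.py <<'E'
from h import *
def comps(c,u0,v0,u1,v1,zlo,zhi,amin=100):
    U,V=np.meshgrid(np.arange(u0,u1),np.arange(v0,v1));uv=np.c_[U.ravel(),V.ravel()]
    z=c["depth"][uv[:,1],uv[:,0]];r=rays(c,uv)*z[:,None];M=np.linalg.inv(c["world_to_cam"]);P=r@M[:3,:3].T+M[:3,3]
    m=((P[:,2]>zlo)&(P[:,2]<zhi)&(z>0)).reshape(U.shape).astype(np.uint8)
    n,l=cv2.connectedComponents(m);l=l.ravel();out=[]
    for i in range(1,n):
        Q=P[l==i]
        if len(Q)<amin: continue
        out.append(Q)
    return out
E
python3 - <<'E'
from m import *
c=bot.capture("wrist")
print("punch");
for Q in comps(c,115,20,228,175,.0165,.03): print(len(Q),rect(Q),Q[:,2].mean().round(4))
print("rim")
for Q in comps(c,250,0,540,225,.068,.085): print(len(Q),rect(Q),Q[:,2].mean().round(4),Q.min(0).round(4),Q.max(0).round(4))
print("ends")
for Q in comps(c,250,0,540,225,.034,.044): print(len(Q),rect(Q),Q[:,2].mean().round(4))
print("tray rim")
for Q in comps(c,80,0,245,190,.009,.0145): print(len(Q),rect(Q))
t=bot.capture("top")
print("top rim")
for Q in comps(t,222,195,300,270,.066,.085,20): print(len(Q),rect(Q),Q[:,2].mean().round(4))
for Q in comps(t,160,190,215,260,.0165,.03,20): print(len(Q),rect(Q))
E
```

```text
punch
1651 (array([0.584 , 0.2579]), array([0.1136, 0.0193]), 83.1) 0.0208
1463 (array([0.5265, 0.2592]), array([0.117 , 0.0185]), 82.4) 0.0209
1287 (array([0.4698, 0.2725]), array([0.1181, 0.0183]), 89.5) 0.0208
rim
2067 (array([0.4948, 0.1104]), array([0.2056, 0.0219]), 0.0) 0.0731 [0.392  0.0994 0.0681] [0.5975 0.1214 0.0756]
2443 (array([ 0.4955, -0.0711]), array([0.2065, 0.0241]), 0.4) 0.0726 [ 0.3923 -0.0829  0.068 ] [ 0.5988 -0.0585  0.0756]
ends
3347 (array([0.4954, 0.0099]), array([0.2061, 0.1755]), 0.2) 0.0381
410 (array([0.5521, 0.1065]), array([0.031 , 0.0145]), 0.4) 0.0358
327 (array([0.4383, 0.1063]), array([0.0144, 0.0316]), 89.7) 0.0357
tray rim
2814 (array([0.519 , 0.2694]), array([0.1613, 0.2224]), 86.2)
top rim
142 (array([0.5279, 0.1107]), array([0.1356, 0.0211]), 0.8) 0.0735
221 (array([ 0.4944, -0.0712]), array([0.2045, 0.02  ]), 0.2) 0.0736
31 (array([0.5776, 0.3452]), array([0.005 , 0.0872]), 87.4)
161 (array([0.583 , 0.2629]), array([0.1152, 0.0181]), 83.3)
154 (array([0.5245, 0.2583]), array([0.114 , 0.0179]), 83.1)
26 (array([0.4748, 0.3527]), array([0.004, 0.072]), 88.2)
172 (array([0.4682, 0.273 ]), array([0.0171, 0.1178]), 0.2)
```

```bash
python3 -m crank '[{"offset":[0,0,0],"spin":-0.1415},{"offset":[0,0,0],"spin":-0.1415},{"offset":[0,0,0],"spin":-0.1415},{"offset":[0,0,0],"spin":-0.1415},{"offset":[0,0,0],"spin":-0.1415},{"offset":[0,0,0],"spin":-0.1415},{"offset":[0,0,0],"spin":-0.1415},{"offset":[0,0,0],"spin":-0.1415},{"offset":[0,0,0],"spin":-0.1415},{"offset":[0,0,0],"spin":-0.1415},{"offset":[0,0,0],"spin":-0.1415},{"offset":[0,0,0],"spin":0}]' 0.045
python3 - <<'E'
from h import *
plan([.470,.2725,.025],-0.5); print(bot.read_state()["joint_positions"].round(1))
E
```

```text
time_s: 4.5
position: [0.4158, 0.1199, 0.4048]
tcp_rot: [[-0.0, 0.017, 1.0], [-0.0, 1.0, -0.017], [-1.0, -0.0, -0.0]]
force: [-0.5, 0.3, -0.1]
opening: 0.521
grasp now [0.4157 0.1198 0.2408] jaw yaw -0.99 offset [0.2158 0.1536 0.0516] then spin(rad) -0.0085 j6 2.2 force [-0.5  0.3 -0.1] op 45.3 t 4.5
[  1.2  15.4 108.4  -0.   56.2   2.2]
```

```bash
python3 -m crank '[{"offset":[0,0.0384,0.0129],"spin":-0.0085},{"offset":[0,0.0384,0.0129],"spin":0},{"offset":[0,0.0384,0.0129],"spin":0},{"offset":[0,0.0384,0.0129],"spin":0},{"offset":[0.04,0,0],"spin":0},{"offset":[0.04,0,0],"spin":0},{"offset":[0.04,0,0],"spin":0},{"offset":[0.03,0,0],"spin":0},{"offset":[0,0,0],"spin":0},{"offset":[0,0,0],"spin":0}]'
python3 - <<'E'
from h import *
plan([.470,.2725,.025],-0.5)
c=bot.capture("wrist");cv2.imwrite("pics/w2.png",c["pixels"])
E
```

```text
time_s: 5.5
position: [0.4691, 0.2737, 0.2548]
tcp_rot: [[-0.001, 0.009, 1.0], [-0.0, 1.0, -0.009], [-1.0, -0.0, -0.001]]
force: [0.0, -0.1, 0.8]
opening: 0.514
grasp now [0.4689 0.2736 0.0908] jaw yaw -0.51 offset [ 0.0658 -0.0011  0.0011] then spin(rad) -0.0001 j6 19.0 force [ 0.  -0.1  0.8] op 44.7 t 5.5
```

View pics/w2.png

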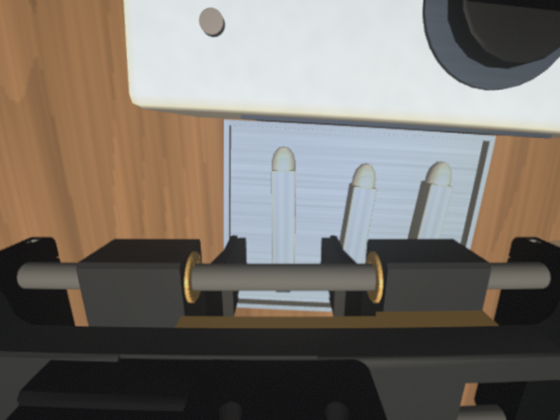

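The punch (284,215) is centred between the fingers (237..330). I'll go down and close.

```bash
python3 -m crank '[{"offset":[0.025,-0.0005,0.0005],"spin":0},{"offset":[0.025,-0.0005,0.0005],"spin":0},{"offset":[0.015,0,0],"spin":0},{"offset":[0,0,0],"spin":0},{"offset":[0,0,0],"spin":0}]'
python3 -m crank '[{"offset":[0,0,0],"spin":0},{"offset":[0,0,0],"spin":0},{"offset":[0,0,0],"spin":0},{"offset":[0,0,0],"spin":0},{"offset":[0,0,0],"spin":0},{"offset":[-0.03,0,0],"spin":0},{"offset":[-0.04,0,0],"spin":0},{"offset":[-0.04,0,0],"spin":0},{"offset":[0,0,0],"spin":0}]' 0
python3 - <<'E'
from h import *
plan([.4951-.0002,.0193+.046,.14],-89.75)
E
```

```text
time_s: 6.05
position: [0.4704, 0.2734, 0.1914]
tcp_rot: [[0.003, 0.007, 1.0], [0.001, 1.0, -0.007], [-1.0, 0.001, 0.003]]
force: [0.6, 0.5, -0.4]
opening: 0.518
time_s: 6.95
position: [0.4711, 0.2739, 0.3042]
tcp_rot: [[0.01, 0.006, 1.0], [0.003, 1.0, -0.006], [-1.0, 0.003, 0.01]]
force: [-0.0, -0.3, -2.0]
opening: 0.203
grasp now [0.4728 0.2744 0.1402] jaw yaw -0.33 offset [-0.0003 -0.209   0.0233] then spin(rad) 1.5606 j6 18.7 force [-0.  -0.3 -2. ] op 17.7 t 6.95
```

```bash
python3 -m crank '[{"offset":[0,-0.0348,0.0039],"spin":0},{"offset":[0,-0.0348,0.0039],"spin":0},{"offset":[0,-0.0348,0.0039],"spin":0},{"offset":[0,-0.0348,0.0039],"spin":0},{"offset":[0,-0.0348,0.0039],"spin":0},{"offset":[0,-0.0348,0.0039],"spin":0},{"offset":[0,0,0],"spin":0.142},{"offset":[0,0,0],"spin":0.142},{"offset":[0,0,0],"spin":0.142},{"offset":[0,0,0],"spin":0.142},{"offset":[0,0,0],"spin":0.142},{"offset":[0,0,0],"spin":0.142}]'
python3 -m crank '[{"offset":[0,0,0],"spin":0.142},{"offset":[0,0,0],"spin":0.142},{"offset":[0,0,0],"spin":0.142},{"offset":[0,0,0],"spin":0.142},{"offset":[0,0,0],"spin":0.1406},{"offset":[0,0,0],"spin":0},{"offset":[0,0,0],"spin":0}]'
python3 - <<'E'
from h import *
plan([.4951-.0002,.0193+.046,.035],-89.75)
c=bot.capture("wrist");cv2.imwrite("pics/w3.png",c["pixels"])
E
```

```text
time_s: 8.15
position: [0.4911, 0.0643, 0.2983]
tcp_rot: [[-0.003, 0.76, 0.649], [0.0, 0.649, -0.76], [-1.0, -0.002, -0.002]]
force: [0.1, -0.5, -3.1]
opening: 0.198
time_s: 8.85
position: [0.4914, 0.0643, 0.2989]
tcp_rot: [[-0.002, 1.0, 0.007], [0.0, 0.007, -1.0], [-1.0, -0.002, -0.0]]
force: [-1.1, 0.4, -3.5]
opening: 0.201
grasp now [0.491  0.0643 0.1349] jaw yaw -89.59 offset [ 0.0998  0.0041 -0.0009] then spin(rad) 0.0028 j6 84.1 force [-1.1  0.4 -3.5] op 17.5 t 8.85
```

View pics/w3.png

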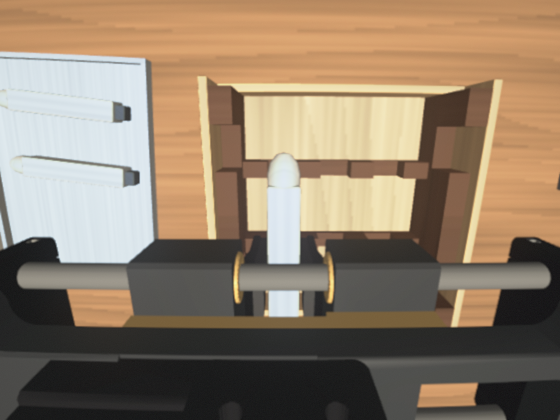

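```bash
python3 -m crank '[{"offset":[0,0.004,-0.0009],"spin":0.003},{"offset":[0.03,0,0],"spin":0},{"offset":[0.03,0,0],"spin":0},{"offset":[0,0,0],"spin":0}]'
python3 - <<'E'
from h import *
plan([.4951-.0002,.0193+.046,.0385],-89.75)
E
```

```text
time_s: 9.3
position: [0.4947, 0.0652, 0.2369]
tcp_rot: [[-0.007, 1.0, 0.002], [0.001, 0.002, -1.0], [-1.0, -0.007, -0.001]]
force: [-1.8, -0.1, -1.6]
opening: 0.205
grasp now [0.4935 0.0654 0.0729] jaw yaw -89.89 offset [0.0344 0.0016 0.0001] then spin(rad) -0.0024 j6 84.6 force [-1.8 -0.1 -1.6] op 17.9 t 9.3
```

```bash
python3 -m crank '[{"offset":[0.018,0.0015,0],"spin":0},{"offset":[0.015,0,0],"spin":0},{"offset":[0,0,0],"spin":0},{"offset":[0,0,0],"spin":0}]'
python3 - <<'E'
from h import *
plan([.4951-.0002,.0193+.046,.0375],-89.75)
E
```

```text
time_s: 9.7
position: [0.4977, 0.0652, 0.2076]
tcp_rot: [[0.001, 1.0, 0.002], [-0.0, 0.002, -1.0], [-1.0, 0.001, 0.0]]
force: [1.2, 0.3, -2.7]
opening: 0.205
grasp now [0.4978 0.0652 0.0436] jaw yaw -89.91 offset [ 0.0061 -0.0029 -0.0001] then spin(rad) -0.0028 j6 84.6 force [ 1.2  0.3 -2.7] op 17.9 t 9.7
```

```bash
python3 -m crank '[{"offset":[0.004,-0.001,0],"spin":0},{"offset":[0.001,0,0],"spin":0},{"offset":[0,0,0],"spin":0},{"offset":[0,0,0],"spin":0}]'
python3 -m crank '[{"offset":[0,0,0],"spin":0},{"offset":[0,0,0],"spin":0},{"offset":[0,0,0],"spin":0}]' 0.03
python3 -m crank '[{"offset":[-0.02,0,0],"spin":0},{"offset":[-0.04,0,0],"spin":0},{"offset":[-0.04,0,0],"spin":0},{"offset":[-0.04,0,0],"spin":0},{"offset":[-0.02,-0.03,0],"spin":0},{"offset":[-0.0,-0.03,0],"spin":0},{"offset":[0,0,0],"spin":0}]'
python3 - <<'E'
from m import *
plan([.526,.259,.025],-7.6)
c=bot.capture("wrist");cv2.imwrite("pics/w4.png",c["pixels"])
E
```

```text
time_s: 10.1
position: [0.4963, 0.0652, 0.2021]
tcp_rot: [[0.001, 1.0, 0.001], [-0.0, 0.001, -1.0], [-1.0, 0.001, 0.0]]
force: [0.1, 0.4, -2.7]
opening: 0.198
time_s: 10.4
position: [0.4964, 0.0652, 0.202]
tcp_rot: [[0.001, 1.0, 0.001], [-0.0, 0.001, -1.0], [-1.0, 0.001, 0.0]]
force: [0.2, -0.3, 0.1]
opening: 0.325
time_s: 11.1
position: [0.4319, 0.0657, 0.3622]
tcp_rot: [[-0.005, 1.0, 0.002], [0.0, 0.002, -1.0], [-1.0, -0.005, -0.0]]
force: [-0.0, 0.1, 0.2]
opening: 0.344
grasp now [0.4311 0.0657 0.1982] jaw yaw -89.91 offset [ 0.1728  0.096  -0.193 ] then spin(rad) -1.4365 j6 83.8 force [-0.   0.1  0.2] op 29.9 t 11.1
```

View pics/w4.png

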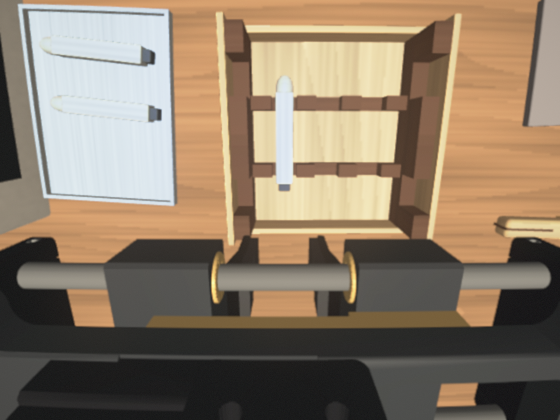

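The first punch sits in the +46 saddle, at (285,132). Next is the middle punch.

```bash
python3 -m crank '[{"offset":[0,0,0],"spin":-0.1306},{"offset":[0,0,0],"spin":-0.1306},{"offset":[0,0,0],"spin":-0.1306},{"offset":[0,0,0],"spin":-0.1306},{"offset":[0,0,0],"spin":-0.1306},{"offset":[0,0,0],"spin":-0.1306},{"offset":[0,0,0],"spin":-0.1306},{"offset":[0,0,0],"spin":-0.1306},{"offset":[0,0,0],"spin":-0.1306},{"offset":[0,0,0],"spin":-0.1306},{"offset":[0,0,0],"spin":-0.1306}]' 0.045
python3 -m crank '[{"offset":[0,0.034,0.0114],"spin":0},{"offset":[0,0.034,0.0114],"spin":0},{"offset":[0,0.034,0.0114],"spin":0},{"offset":[0,0.034,0.0114],"spin":0},{"offset":[0,0.034,0.0114],"spin":0},{"offset":[0,0.034,0.0114],"spin":0},{"offset":[0.036,0,0],"spin":0},{"offset":[0.036,0,0],"spin":0},{"offset":[0.036,0,0],"spin":0},{"offset":[0,0,0],"spin":0},{"offset":[0,0,0],"spin":0}]'
python3 - <<'E'
from h import *
plan([.526,.259,.025],-7.6)
c=bot.capture("wrist");cv2.imwrite("pics/w5.png",c["pixels"])
E
```

```text
time_s: 12.25
position: [0.4374, 0.065, 0.3615]
tcp_rot: [[0.001, 0.127, 0.992], [-0.0, 0.992, -0.127], [-1.0, 0.0, 0.001]]
force: [-0.3, -0.2, -0.6]
opening: 0.515
time_s: 13.35
position: [0.5317, 0.2584, 0.2532]
tcp_rot: [[-0.001, 0.133, 0.991], [-0.0, 0.991, -0.133], [-1.0, -0.0, -0.001]]
force: [0.4, -0.2, 0.2]
opening: 0.515
grasp now [0.5316 0.2583 0.0892] jaw yaw -7.63 offset [ 0.0642 -0.0001 -0.0056] then spin(rad) -0.0005 j6 22.7 force [ 0.4 -0.2  0.2] op 44.8 t 13.35
```

View pics/w5.png

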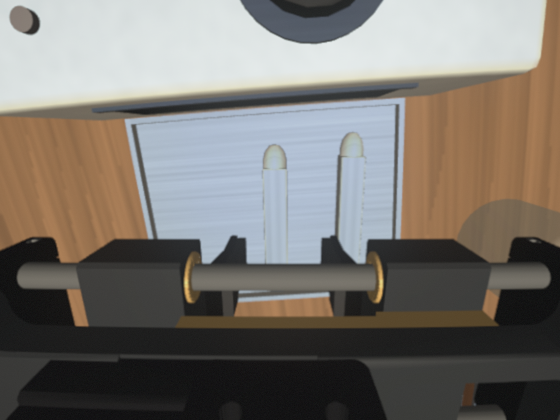

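```bash
python3 -m crank '[{"offset":[0,0,-0.0055],"spin":0},{"offset":[0.025,0,0],"spin":0},{"offset":[0.025,0,0],"spin":0},{"offset":[0.012,0,0],"spin":0},{"offset":[0,0,0],"spin":0},{"offset":[0,0,0],"spin":0}]'
python3 -m crank '[{"offset":[0,0,0],"spin":0},{"offset":[0,0,0],"spin":0},{"offset":[0,0,0],"spin":0},{"offset":[0,0,0],"spin":0},{"offset":[0,0,0],"spin":0},{"offset":[-0.03,0,0],"spin":0},{"offset":[-0.04,0,0],"spin":0},{"offset":[-0.04,0,0],"spin":0},{"offset":[0,0,0],"spin":0}]' 0
python3 - <<'E'
from h import *
plan([.4951,.0193,.14],-89.75)
E
```

```text
time_s: 14.0
position: [0.5261, 0.2591, 0.1929]
tcp_rot: [[0.002, 0.133, 0.991], [0.001, 0.991, -0.133], [-1.0, 0.001, 0.002]]
force: [0.0, -0.8, 0.0]
opening: 0.515
time_s: 14.9
position: [0.5274, 0.2596, 0.3067]
tcp_rot: [[0.011, 0.133, 0.991], [0.003, 0.991, -0.133], [-1.0, 0.004, 0.01]]
force: [1.6, 0.4, -2.2]
opening: 0.199
grasp now [0.5291 0.2601 0.1427] jaw yaw -7.62 offset [ 0.0016 -0.2432 -0.0018] then spin(rad) 1.4335 j6 22.9 force [ 1.6  0.4 -2.2] op 17.3 t 14.9
```

```bash
python3 -m crank '[{"offset":[0,-0.0347,0],"spin":0},{"offset":[0,-0.0347,0],"spin":0},{"offset":[0,-0.0347,0],"spin":0},{"offset":[0,-0.0347,0],"spin":0},{"offset":[0,-0.0347,0],"spin":0},{"offset":[0,-0.0347,0],"spin":0},{"offset":[0,-0.035,0],"spin":0},{"offset":[0,0,0],"spin":0.1303},{"offset":[0,0,0],"spin":0.1303},{"offset":[0,0,0],"spin":0.1303},{"offset":[0,0,0],"spin":0.1303},{"offset":[0,0,0],"spin":0.1303}]'
python3 -m crank '[{"offset":[0,0,0],"spin":0.1303},{"offset":[0,0,0],"spin":0.1303},{"offset":[0,0,0],"spin":0.1303},{"offset":[0,0,0],"spin":0.1303},{"offset":[0,0,0],"spin":0.1303},{"offset":[0,0,0],"spin":0.1303},{"offset":[0,0,0],"spin":0},{"offset":[0,0,0],"spin":0}]'
python3 - <<'E'
from h import *
plan([.4951,.0193,.04],-89.75)
c=bot.capture("wrist");cv2.imwrite("pics/w6.png",c["pixels"])
E
```

```text
time_s: 16.1
position: [0.4927, 0.0179, 0.3004]
tcp_rot: [[-0.003, 0.711, 0.704], [0.001, 0.704, -0.711], [-1.0, -0.002, -0.002]]
force: [0.3, 0.0, -2.1]
opening: 0.204
time_s: 16.9
position: [0.493, 0.018, 0.3009]
tcp_rot: [[-0.002, 1.0, 0.007], [0.0, 0.007, -1.0], [-1.0, -0.002, -0.0]]
force: [0.1, 0.1, -2.7]
opening: 0.202
grasp now [0.4926 0.018  0.1369] jaw yaw -89.59 offset [ 0.0969  0.0027 -0.0012] then spin(rad) 0.0028 j6 78.7 force [ 0.1  0.1 -2.7] op 17.6 t 16.9
```

View pics/w6.png

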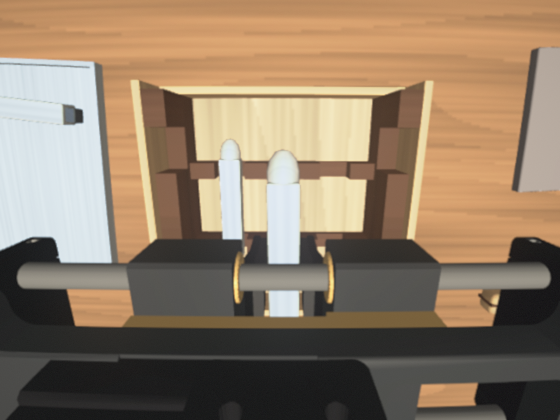

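```bash
python3 -m crank '[{"offset":[0,0.0025,-0.0012],"spin":0.003},{"offset":[0.03,0,0],"spin":0},{"offset":[0.03,0,0],"spin":0},{"offset":[0.02,0,0],"spin":0},{"offset":[0,0,0],"spin":0},{"offset":[0,0,0],"spin":0}]'
python3 - <<'E'
from h import *
plan([.4951,.0193,.04],-89.75)
E
```

```text
time_s: 17.55
position: [0.4961, 0.0192, 0.2217]
tcp_rot: [[-0.0, 1.0, 0.002], [0.0, 0.002, -1.0], [-1.0, -0.0, -0.0]]
force: [0.7, -0.6, -3.3]
opening: 0.205
grasp now [0.4961 0.0192 0.0577] jaw yaw -89.88 offset [ 0.0177 -0.001  -0.0001] then spin(rad) -0.0023 j6 79.2 force [ 0.7 -0.6 -3.3] op 17.8 t 17.55
```

```bash
python3 -m crank '[{"offset":[0.012,0,0],"spin":0},{"offset":[0.006,0,0],"spin":0},{"offset":[0,0,0],"spin":0},{"offset":[0,0,0],"spin":0}]'
python3 -m crank '[{"offset":[0,0,0],"spin":0},{"offset":[0,0,0],"spin":0},{"offset":[0,0,0],"spin":0}]' 0.03
python3 -m crank '[{"offset":[-0.02,0,0],"spin":0},{"offset":[-0.04,0,0],"spin":0},{"offset":[-0.04,0,0],"spin":0},{"offset":[-0.04,0,0],"spin":0},{"offset":[-0.02,-0.03,0],"spin":0},{"offset":[-0.0,-0.03,0],"spin":0},{"offset":[0,0,0],"spin":0}]'
python3 - <<'E'
from m import *
plan([.584,.258,.025],-6.9)
c=bot.capture("wrist");cv2.imwrite("pics/w7.png",c["pixels"])
for Q in comps(c,0,0,150,190,.0165,.03): print(len(Q),rect(Q),Q[:,2].mean().round(4))
E
```

```text
time_s: 17.95
position: [0.4959, 0.0191, 0.2039]
tcp_rot: [[0.0, 1.0, 0.002], [0.0, 0.002, -1.0], [-1.0, 0.0, -0.0]]
force: [-0.0, -1.1, -1.4]
opening: 0.206
time_s: 18.25
position: [0.4961, 0.0191, 0.2042]
tcp_rot: [[0.001, 1.0, 0.002], [-0.0, 0.002, -1.0], [-1.0, 0.001, 0.0]]
force: [-0.4, -0.2, 0.5]
opening: 0.328
time_s: 18.95
position: [0.4317, 0.0198, 0.3643]
tcp_rot: [[-0.004, 1.0, 0.002], [0.001, 0.002, -1.0], [-1.0, -0.004, -0.001]]
force: [-0.6, -0.0, -0.6]
opening: 0.347
grasp now [0.431  0.02   0.2003] jaw yaw -89.9 offset [ 0.1748  0.1542 -0.2376] then spin(rad) -1.4487 j6 77.7 force [-0.6 -0.  -0.6] op 30.2 t 18.95
1932 (array([0.5844, 0.2604]), array([0.1196, 0.0188]), 82.7) 0.0208
```

View pics/w7.png

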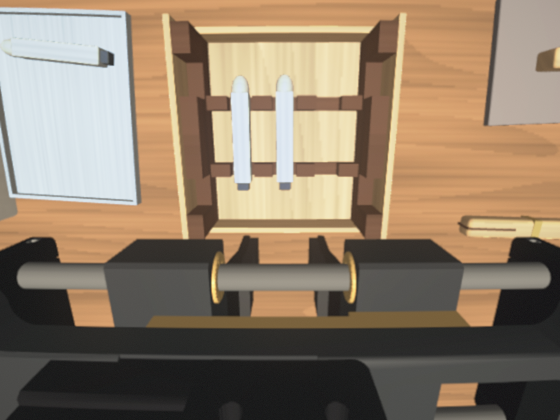

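Two punches are seated. The last one is in the tray at (60,52).

```bash
python3 -m crank '[{"offset":[0,0,0],"spin":-0.1317},{"offset":[0,0,0],"spin":-0.1317},{"offset":[0,0,0],"spin":-0.1317},{"offset":[0,0,0],"spin":-0.1317},{"offset":[0,0,0],"spin":-0.1317},{"offset":[0,0,0],"spin":-0.1317},{"offset":[0,0,0],"spin":-0.1317},{"offset":[0,0,0],"spin":-0.1317},{"offset":[0,0,0],"spin":-0.1317},{"offset":[0,0,0],"spin":-0.1317},{"offset":[0,0,0],"spin":-0.1317}]' 0.045
python3 -m crank '[{"offset":[0,0.0319,0.0147],"spin":0},{"offset":[0,0.0319,0.0147],"spin":0},{"offset":[0,0.0319,0.0147],"spin":0},{"offset":[0,0.0319,0.0147],"spin":0},{"offset":[0,0.0319,0.0147],"spin":0},{"offset":[0,0.0319,0.0147],"spin":0},{"offset":[0,0.0319,0.0147],"spin":0},{"offset":[0,0.0319,0.0147],"spin":0},{"offset":[0.036,0,0],"spin":0},{"offset":[0.036,0,0],"spin":0},{"offset":[0.036,0,0],"spin":0},{"offset":[0,0,0],"spin":0}]'
python3 - <<'E'
from h import *
plan([.584,.259,.025],-7)
c=bot.capture("wrist");cv2.imwrite("pics/w8.png",c["pixels"])
E
```

```text
time_s: 20.1
position: [0.437, 0.0188, 0.3636]
tcp_rot: [[0.001, 0.115, 0.993], [-0.0, 0.993, -0.115], [-1.0, -0.0, 0.001]]
force: [0.2, 1.0, -0.1]
opening: 0.518
time_s: 21.3
position: [0.5818, 0.258, 0.25]
tcp_rot: [[-0.011, 0.12, 0.993], [-0.003, 0.993, -0.12], [-1.0, -0.004, -0.01]]
force: [0.5, -0.5, -0.5]
opening: 0.517
grasp now [0.58   0.2575 0.086 ] jaw yaw -6.9 offset [0.0609 0.0022 0.0044] then spin(rad) 0.0017 j6 20.8 force [ 0.5 -0.5 -0.5] op 45.0 t 21.3
```

View pics/w8.png

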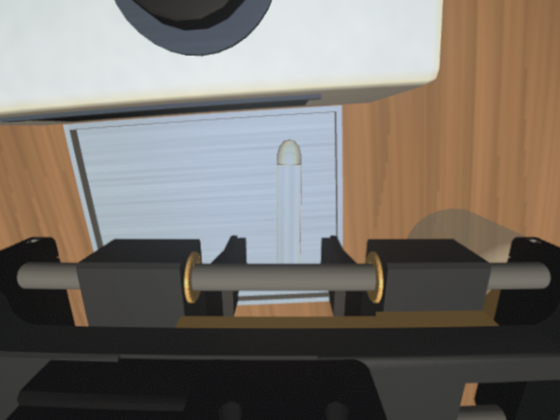

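```bash
python3 -m crank '[{"offset":[0,0.002,0.002],"spin":0},{"offset":[0,0,0],"spin":0},{"offset":[0,0,0],"spin":0}]' 0.03
python3 - <<'E'
from h import *
plan([.584,.259,.027],-7)
c=bot.capture("wrist");crop(c,120,120,420,320,2.5,"pics/w9.png")
E
```

```text
time_s: 21.65
position: [0.5865, 0.2602, 0.258]
tcp_rot: [[0.004, 0.12, 0.993], [0.001, 0.993, -0.12], [-1.0, 0.002, 0.004]]
force: [-0.0, -0.6, 0.2]
opening: 0.368
grasp now [0.5872 0.2604 0.094 ] jaw yaw -6.91 offset [ 0.067  -0.0019 -0.0032] then spin(rad) 0.0015 j6 20.9 force [-0.  -0.6  0.2] op 32.1 t 21.65
```

View pics/w9.png

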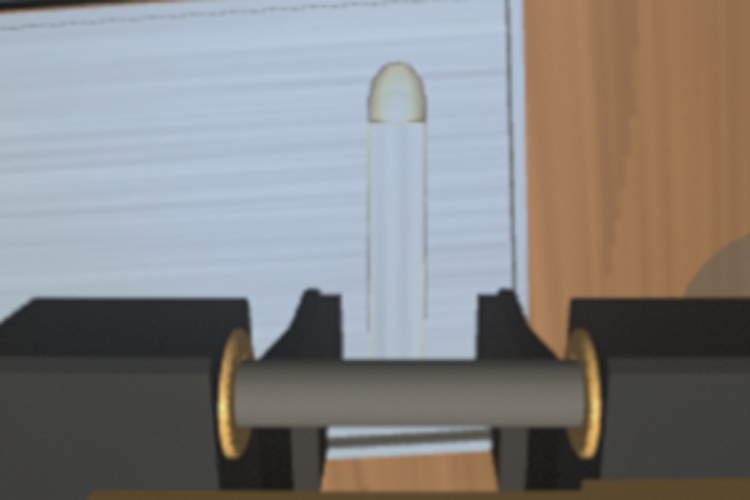

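```bash
python3 -m crank '[{"offset":[0,-0.0015,-0.0032],"spin":0},{"offset":[0.025,0,0],"spin":0},{"offset":[0.025,0,0],"spin":0},{"offset":[0.013,0,0],"spin":0},{"offset":[0,0,0],"spin":0},{"offset":[0,0,0],"spin":0}]'
python3 -m crank '[{"offset":[0,0,0],"spin":0},{"offset":[0,0,0],"spin":0},{"offset":[0,0,0],"spin":0},{"offset":[0,0,0],"spin":0},{"offset":[0,0,0],"spin":0},{"offset":[-0.03,0,0],"spin":0},{"offset":[-0.04,0,0],"spin":0},{"offset":[-0.04,0,0],"spin":0},{"offset":[0,0,0],"spin":0},{"offset":[0,0,0],"spin":0}]' 0
python3 - <<'E'
from h import *
plan([.4953,-.0267,.14],-89.75)
E
```

```text
time_s: 22.3
position: [0.5824, 0.2589, 0.1932]
tcp_rot: [[0.0, 0.12, 0.993], [0.0, 0.993, -0.12], [-1.0, 0.0, 0.0]]
force: [-1.5, -1.2, 0.7]
opening: 0.346
time_s: 23.3
position: [0.5819, 0.2588, 0.3031]
tcp_rot: [[0.001, 0.12, 0.993], [0.0, 0.993, -0.12], [-1.0, 0.0, 0.0]]
force: [-0.7, 0.5, -3.4]
opening: 0.2
grasp now [0.582  0.2588 0.1391] jaw yaw -6.9 offset [-0.0009 -0.2939 -0.0517] then spin(rad) 1.446 j6 20.8 force [-0.7  0.5 -3.4] op 17.4 t 23.3
```

```bash
python3 -m crank '[{"offset":[0,-0.0327,-0.0057],"spin":0},{"offset":[0,-0.0327,-0.0057],"spin":0},{"offset":[0,-0.0327,-0.0057],"spin":0},{"offset":[0,-0.0327,-0.0057],"spin":0},{"offset":[0,-0.0327,-0.0057],"spin":0},{"offset":[0,-0.0327,-0.0057],"spin":0},{"offset":[0,-0.0327,-0.0057],"spin":0},{"offset":[0,-0.0327,-0.0057],"spin":0},{"offset":[0,-0.0327,-0.0057],"spin":0},{"offset":[0,0,0],"spin":0.1315},{"offset":[0,0,0],"spin":0.1315},{"offset":[0,0,0],"spin":0.1315}]'
python3 -m crank '[{"offset":[0,0,0],"spin":0.1315},{"offset":[0,0,0],"spin":0.1315},{"offset":[0,0,0],"spin":0.1315},{"offset":[0,0,0],"spin":0.1315},{"offset":[0,0,0],"spin":0.1315},{"offset":[0,0,0],"spin":0.1315},{"offset":[0,0,0],"spin":0.1315},{"offset":[0,0,0],"spin":0.1315},{"offset":[0,0,0],"spin":0},{"offset":[0,0,0],"spin":0}]'
python3 - <<'E'
from h import *
plan([.4953,-.0267,.04],-89.75)
c=bot.capture("wrist");cv2.imwrite("pics/w10.png",c["pixels"])
E
```

```text
time_s: 24.5
position: [0.4947, -0.0274, 0.3007]
tcp_rot: [[-0.005, 0.498, 0.867], [0.002, 0.867, -0.498], [-1.0, -0.001, -0.005]]
force: [0.1, 0.5, -2.4]
opening: 0.202
time_s: 25.5
position: [0.4952, -0.0269, 0.3014]
tcp_rot: [[-0.003, 1.0, 0.006], [0.001, 0.006, -1.0], [-1.0, -0.003, -0.001]]
force: [-0.4, 0.6, -2.8]
opening: 0.2
grasp now [ 0.4946 -0.0268  0.1374] jaw yaw -89.63 offset [0.0974 0.001  0.    ] then spin(rad) 0.0021 j6 73.6 force [-0.4  0.6 -2.8] op 17.4 t 25.5
```

View pics/w10.png

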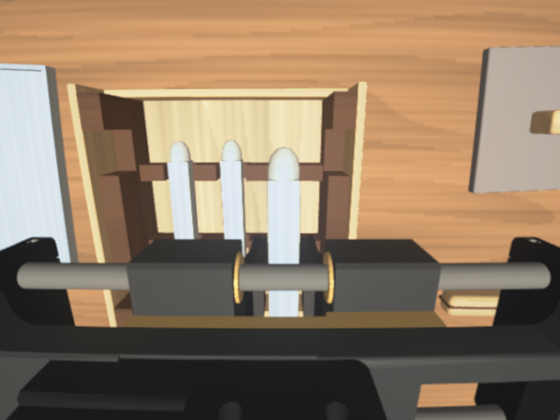

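```bash
python3 -m crank '[{"offset":[0.03,0.001,0],"spin":0.002},{"offset":[0.03,0,0],"spin":0},{"offset":[0.02,0,0],"spin":0},{"offset":[0,0,0],"spin":0},{"offset":[0,0,0],"spin":0}]'
python3 - <<'E'
from h import *
plan([.4953,-.0267,.04],-89.75)
E
```

```text
time_s: 26.05
position: [0.4969, -0.0271, 0.2225]
tcp_rot: [[-0.001, 1.0, 0.003], [0.0, 0.003, -1.0], [-1.0, -0.001, -0.0]]
force: [0.4, -0.9, -1.6]
opening: 0.2
grasp now [ 0.4967 -0.0271  0.0585] jaw yaw -89.85 offset [ 0.0185 -0.0014 -0.0004] then spin(rad) -0.0018 j6 73.8 force [ 0.4 -0.9 -1.6] op 17.4 t 26.05
```

```bash
python3 -m crank '[{"offset":[0.012,-0.001,0],"spin":0},{"offset":[0.0065,0,0],"spin":0},{"offset":[0,0,0],"spin":0},{"offset":[0,0,0],"spin":0}]'
python3 -m crank '[{"offset":[0,0,0],"spin":0},{"offset":[0,0,0],"spin":0},{"offset":[0,0,0],"spin":0}]' 0.03
python3 -m crank '[{"offset":[-0.02,0,0],"spin":0},{"offset":[-0.04,0,0],"spin":0},{"offset":[-0.04,0,0],"spin":0},{"offset":[-0.04,0,0],"spin":0},{"offset":[-0.03,-0.03,0],"spin":0},{"offset":[-0.0,-0.03,0.03],"spin":0},{"offset":[0,-0.03,0.03],"spin":0},{"offset":[0,0,0.03],"spin":0},{"offset":[0,0,0],"spin":0}]'
python3 - <<'E'
from m import *
plan([.495,.02,.2],-90)
c=bot.capture("wrist");cv2.imwrite("pics/w11.png",c["pixels"])
for r in bot.regions_of("punch0",c):
    v,u=np.nonzero(r["region"]);P=depthpts(c,np.c_[u,v]);print(r["p"],rect(P),np.percentile(P[:,2],[10,50,90]).round(4))
t=bot.capture("top")
for Q in comps(t,310,250,400,285,.014,.03,20): print("clamp",len(Q),rect(Q),Q[:,2].mean().round(4))
for Q in comps(t,225,160,300,190,.014,.03,20): print("stick",len(Q),rect(Q),Q[:,2].mean().round(4))
for Q in comps(t,320,185,390,235,.006,.015,20): print("board",len(Q),rect(Q),Q[:,2].mean().round(4))
for Q in comps(t,320,185,390,235,.025,.05,20): print("handle",len(Q),rect(Q),Q[:,2].mean().round(4))
E
```

```text
time_s: 26.45
position: [0.4959, -0.0271, 0.2044]
tcp_rot: [[0.0, 1.0, 0.002], [-0.0, 0.002, -1.0], [-1.0, 0.0, 0.0]]
force: [0.1, -0.1, -2.4]
opening: 0.2
time_s: 26.75
position: [0.496, -0.0272, 0.2046]
tcp_rot: [[0.001, 1.0, 0.002], [-0.0, 0.002, -1.0], [-1.0, 0.001, 0.0]]
force: [-0.6, -0.0, 0.3]
opening: 0.328
time_s: 27.65
position: [0.406, -0.1199, 0.375]
tcp_rot: [[0.003, 1.0, -0.002], [-0.003, -0.002, -1.0], [-1.0, 0.003, 0.003]]
force: [0.3, 0.5, -0.1]
opening: 0.345
grasp now [ 0.4065 -0.1204  0.211 ] jaw yaw -90.14 offset [ 0.0109  0.0881 -0.1406] then spin(rad) -0.0025 j6 58.5 force [ 0.3  0.5 -0.1] op 30.0 t 27.65
0.77 (array([0.4976, 0.0213]), array([0.1176, 0.0322]), 2.6) [0.0229 0.0307 0.032 ]
0.71 (array([ 0.5013, -0.0248]), array([0.1223, 0.0291]), 0.3) [0.024  0.0308 0.0321]
0.63 (array([0.4972, 0.071 ]), array([0.1175, 0.0365]), 4.2) [0.0219 0.0306 0.032 ]
clamp 260 (array([ 0.3861, -0.3157]), array([0.024 , 0.1272]), 0.1) 0.0216
stick 371 (array([0.6987, 0.0148]), array([0.1796, 0.0255]), 87.8) 0.0218
board 1449 (array([ 0.5766, -0.2957]), array([0.1333, 0.1819]), 2.0) 0.0102
handle 160 (array([ 0.5769, -0.296 ]), array([0.0203, 0.0905]), 3.6) 0.0351
```

View pics/w11.png

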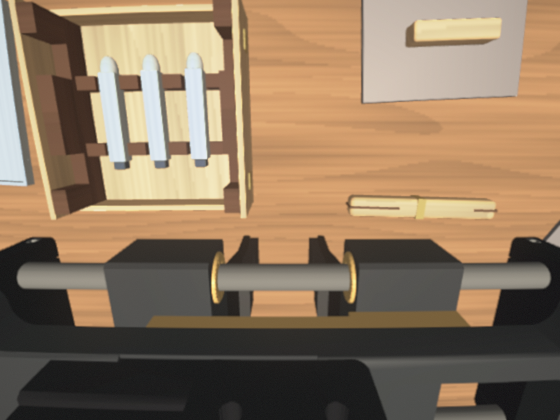

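All three punches are seated: tops are at z≈0.031 and they show at (112,112), (153,110) and (196,110). The clamp is at (422,208), a plain bar with a brass band. I'll measure it from the wrist.

```bash
python3 - <<'E'
from m import *
c=bot.capture("wrist")
for Q in comps(c,330,185,515,232,.015,.03): print("clamp",len(Q),rect(Q),Q[:,2].mean().round(4))
for r in bot.regions_of("clamp",c):
    v,u=np.nonzero(r["region"]);P=depthpts(c,np.c_[u,v]);print(r["p"],rect(P),np.percentile(P[:,2],[10,50,90]).round(4))
plan([.387,-.289,.03],-1.5)
E
```

```text
clamp 2840 (array([ 0.3879, -0.2903]), array([0.1812, 0.0254]), 88.3) 0.0207
0.65 (array([ 0.386 , -0.2899]), array([0.1806, 0.0295]), 88.8) [0.0155 0.0209 0.0221]
grasp now [ 0.4059 -0.1164  0.2101] jaw yaw -89.84 offset [ 0.1801 -0.0193  0.1727] then spin(rad) -1.5418 j6 58.6 force [ 0.7 -0.9 -0.2] op 29.9 t 27.9
```

```bash
python3 -m crank '[{"offset":[0,0,0],"spin":-0.1398},{"offset":[0,0,0],"spin":-0.1398},{"offset":[0,0,0],"spin":-0.1398},{"offset":[0,0,0],"spin":-0.1398},{"offset":[0,0,0],"spin":-0.1398},{"offset":[0,0,0],"spin":-0.1398},{"offset":[0,0,0],"spin":-0.1398},{"offset":[0,0,0],"spin":-0.1398},{"offset":[0,0,0],"spin":-0.1398},{"offset":[0,0,0],"spin":-0.1398},{"offset":[0,0,0],"spin":-0.1398}]' 0.05
python3 -m crank '[{"offset":[0,-0.0348,-0.0028],"spin":0},{"offset":[0,-0.0348,-0.0028],"spin":0},{"offset":[0,-0.0348,-0.0028],"spin":0},{"offset":[0,-0.0348,-0.0028],"spin":0},{"offset":[0,-0.0348,-0.0028],"spin":0},{"offset":[0.035,0,0],"spin":0},{"offset":[0.035,0,0],"spin":0},{"offset":[0.035,0,0],"spin":0},{"offset":[0,0,0],"spin":0},{"offset":[0,0,0],"spin":0}]'
python3 - <<'E'
from h import *
plan([.387,-.290,.025],-1.7)
c=bot.capture("wrist");cv2.imwrite("pics/w12.png",c["pixels"])
E
```

```text
time_s: 29.0
position: [0.4062, -0.1162, 0.3741]
tcp_rot: [[-0.001, 0.023, 1.0], [0.001, 1.0, -0.023], [-1.0, 0.001, -0.001]]
force: [-0.2, 0.2, -0.3]
opening: 0.576
time_s: 30.0
position: [0.387, -0.2901, 0.269]
tcp_rot: [[-0.001, 0.03, 1.0], [0.002, 1.0, -0.03], [-1.0, 0.002, -0.001]]
force: [-0.1, -0.0, 0.2]
opening: 0.577
grasp now [ 0.3868 -0.2898  0.105 ] jaw yaw -1.72 offset [ 0.08   -0.0003  0.0003] then spin(rad) -0.0003 j6 -48.4 force [-0.1 -0.   0.2] op 50.2 t 30.0
```

View pics/w12.png

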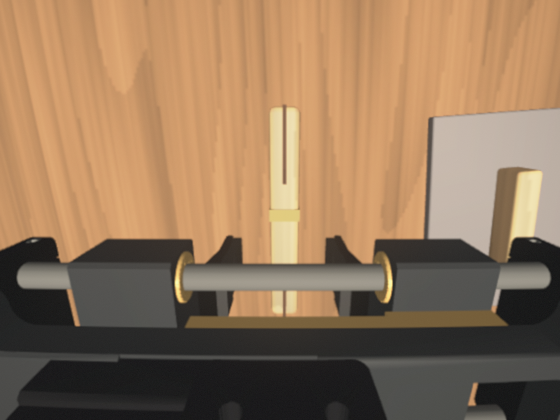

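```bash
python3 -m crank '[{"offset":[0.03,0,0],"spin":0},{"offset":[0.03,0,0],"spin":0},{"offset":[0.02,0,0],"spin":0},{"offset":[0,0,0],"spin":0},{"offset":[0,0,0],"spin":0}]'
python3 - <<'E'
from h import *
plan([.387,-.290,.025],-1.7)
c=bot.capture("wrist");cv2.imwrite("pics/w13.png",c["pixels"])
E
```

```text
time_s: 30.55
position: [0.3873, -0.2911, 0.1907]
tcp_rot: [[0.002, 0.031, 1.0], [-0.002, 1.0, -0.031], [-1.0, -0.002, 0.002]]
force: [0.2, -0.2, 0.2]
opening: 0.574
grasp now [ 0.3875 -0.2914  0.0267] jaw yaw -1.76 offset [ 0.0017  0.0014 -0.0006] then spin(rad) -0.0011 j6 -48.4 force [ 0.2 -0.2  0.2] op 50.0 t 30.55
```

View pics/w13.png

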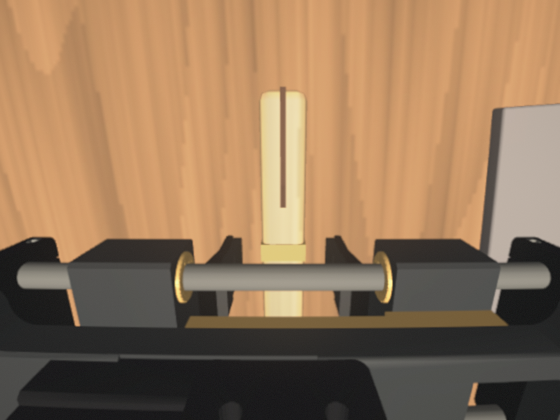

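```bash
python3 - <<'E'
from h import *
c=bot.capture("wrist");print(proj(c,[[.3875,-.2914,.022],[.387,-.290+.09,.022],[.387,-.290-.09,.022]]))
print(onplane(c,[[283,252],[283,95]],.022))
E
python3 -m crank '[{"offset":[0,0.002,0],"spin":0},{"offset":[0,0,0],"spin":0},{"offset":[0,0,0],"spin":0},{"offset":[0,0,0],"spin":0},{"offset":[0,0,0],"spin":0},{"offset":[0,0,0],"spin":0}]' 0
python3 -m crank '[{"offset":[-0.03,0,0],"spin":0},{"offset":[-0.04,0,0],"spin":0},{"offset":[-0.04,0,0],"spin":0},{"offset":[-0.02,0,0],"spin":0},{"offset":[0,0,0],"spin":0},{"offset":[0,0,0],"spin":0}]'
python3 - <<'E'
from h import *
plan([.4951-.055,.0193,.15],0.25)
E
```

```text
[[281.83485451 262.15205017]
 [274.44165403  86.98116954]
 [285.62228316 386.5385712 ]]
[[ 0.38834889 -0.28527359  0.022     ]
 [ 0.39097081 -0.20375575  0.022     ]]
time_s: 31.25
position: [0.3867, -0.2888, 0.1895]
tcp_rot: [[0.0, 0.031, 1.0], [-0.0, 1.0, -0.031], [-1.0, -0.0, 0.0]]
force: [0.4, 0.3, 4.0]
opening: 0.27
time_s: 31.85
position: [0.3864, -0.2885, 0.3189]
tcp_rot: [[-0.0, 0.031, 1.0], [0.0, 1.0, -0.031], [-1.0, 0.0, -0.0]]
force: [0.1, -0.3, -1.4]
opening: 0.272
grasp now [ 0.3863 -0.2884  0.1549] jaw yaw -1.8 offset [0.005  0.3093 0.0441] then spin(rad) -0.0357 j6 -48.3 force [ 0.1 -0.3 -1.4] op 23.6 t 31.85
```

```bash
python3 -m crank '[{"offset":[0,0.0344,0.0049],"spin":0},{"offset":[0,0.0344,0.0049],"spin":0},{"offset":[0,0.0344,0.0049],"spin":0},{"offset":[0,0.0344,0.0049],"spin":0},{"offset":[0,0.0344,0.0049],"spin":0},{"offset":[0,0.0344,0.0049],"spin":0},{"offset":[0,0.0344,0.0049],"spin":0},{"offset":[0,0.0344,0.0049],"spin":0},{"offset":[0,0.0344,0.0049],"spin":-0.0357},{"offset":[0,0,0],"spin":0},{"offset":[0,0,0],"spin":0}]'
python3 - <<'E'
from h import *
plan([.4951-.055,.0193,.067],0.25)
s=bot.read_state();g=(s["position"]+.164*s["tcp_rot"][:,0])
c=bot.capture("wrist");cv2.imwrite("pics/w14.png",c["pixels"])
print(proj(c,[g+[0,.09,-.0035]]))
E
```

```text
time_s: 32.95
position: [0.4399, 0.0199, 0.3177]
tcp_rot: [[-0.004, -0.007, 1.0], [0.0, 1.0, 0.007], [-1.0, 0.0, -0.004]]
force: [0.6, -0.6, -1.6]
opening: 0.271
grasp now [0.4393 0.02   0.1538] jaw yaw 0.38 offset [ 0.0867 -0.0008  0.0011] then spin(rad) 0.0022 j6 -12.4 force [ 0.6 -0.6 -1.6] op 23.5 t 32.95
[[282.92039665  90.08200351]]
```

View pics/w14.png

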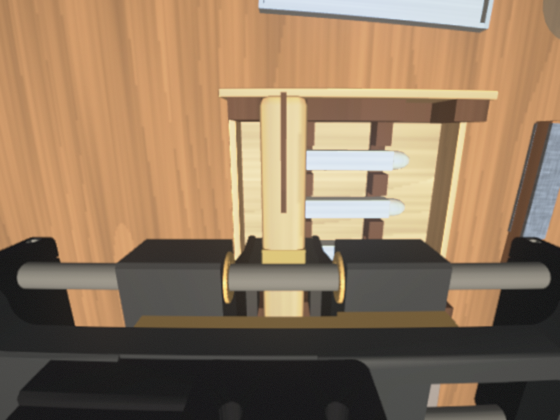

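```bash
python3 -m crank '[{"offset":[0.02,0.0025,0.001],"spin":0.002},{"offset":[0.03,0,0],"spin":0},{"offset":[0.02,0,0],"spin":0},{"offset":[0,0,0],"spin":0},{"offset":[0,0,0],"spin":0}]'
python3 - <<'E'
from h import *
plan([.4951-.055,.0218,.0625],0.25)
c=bot.capture("wrist");cv2.imwrite("pics/w15.png",c["pixels"])
E
```

```text
time_s: 33.5
position: [0.4413, 0.0208, 0.2489]
tcp_rot: [[-0.002, -0.0, 1.0], [0.0, 1.0, 0.0], [-1.0, 0.0, -0.002]]
force: [0.2, -0.3, -1.3]
opening: 0.272
grasp now [0.4411 0.0208 0.0849] jaw yaw 0.02 offset [ 0.0224  0.001  -0.0009] then spin(rad) -0.004 j6 -11.9 force [ 0.2 -0.3 -1.3] op 23.7 t 33.5
```

View pics/w15.png

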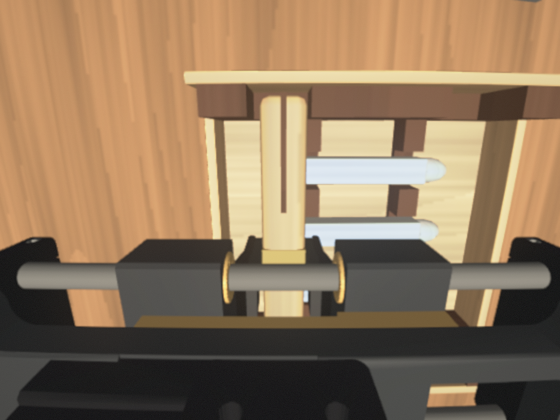

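```bash
python3 -m crank '[{"offset":[0.012,0.001,-0.0005],"spin":-0.004},{"offset":[0.006,0,0],"spin":0},{"offset":[0.004,0,0],"spin":0},{"offset":[0,0,0],"spin":0},{"offset":[0,0,0],"spin":0}]'
python3 - <<'E'
from h import *
plan([.4951-.055,.0218,.0625],0.25)
E
```

```text
time_s: 34.05
position: [0.441, 0.0228, 0.2276]
tcp_rot: [[0.001, -0.006, 1.0], [-0.0, 1.0, 0.006], [-1.0, -0.0, 0.001]]
force: [-0.3, -0.2, -1.6]
opening: 0.276
grasp now [0.4411 0.0228 0.0636] jaw yaw 0.37 offset [ 0.0011 -0.001  -0.001 ] then spin(rad) 0.002 j6 -12.0 force [-0.3 -0.2 -1.6] op 24.0 t 34.05
```

```bash
python3 -m crank '[{"offset":[0.0015,-0.001,-0.0008],"spin":0},{"offset":[0,0,0],"spin":0}]'
python3 -m crank '[{"offset":[0,0,0],"spin":0},{"offset":[0,0,0],"spin":0},{"offset":[0,0,0],"spin":0}]' 0.045
python3 -m crank '[{"offset":[-0.02,0,0],"spin":0},{"offset":[-0.04,0,0],"spin":0},{"offset":[-0.04,0,0],"spin":0},{"offset":[-0.04,0,0],"spin":0},{"offset":[-0.02,-0.03,0.03],"spin":0},{"offset":[0,-0.03,0.03],"spin":0},{"offset":[0,-0.03,0.03],"spin":0},{"offset":[0,-0.03,0.03],"spin":0},{"offset":[0,0,0.03],"spin":0},{"offset":[0,0,0],"spin":0},{"offset":[0,0,0],"spin":0}]'
python3 - <<'E'
from m import *
plan([.7,.016,.1],-2)
c=bot.capture("wrist");cv2.imwrite("pics/w16.png",c["pixels"])
for n in ["clamp","stick"]:
  for r in bot.regions_of(n,c)[:2]:
    v,u=np.nonzero(r["region"]);P=depthpts(c,np.c_[u,v]);print(n,r["p"],rect(P),np.percentile(P[:,2],[10,50,90]).round(4))
t=bot.capture("top")
for Q in comps(t,220,155,310,195,.014,.03,20): print("stick",len(Q),rect(Q),Q[:,2].mean().round(4))
crop(t,200,140,400,300,4,"pics/t2.png")
E
```

```text
time_s: 34.25
position: [0.44, 0.0218, 0.2258]
tcp_rot: [[0.0, -0.006, 1.0], [-0.0, 1.0, 0.006], [-1.0, -0.0, 0.0]]
force: [0.0, 0.6, -0.3]
opening: 0.271
time_s: 34.55
position: [0.4402, 0.0218, 0.2259]
tcp_rot: [[0.0, -0.006, 1.0], [-0.0, 1.0, 0.006], [-1.0, -0.0, 0.0]]
force: [-0.0, 0.0, 0.7]
opening: 0.455
time_s: 35.65
position: [0.5905, -0.0971, 0.385]
tcp_rot: [[-0.002, -0.007, 1.0], [0.001, 1.0, 0.007], [-1.0, 0.001, -0.002]]
force: [-0.1, 0.1, 0.2]
opening: 0.516
grasp now [ 0.5902 -0.097   0.221 ] jaw yaw 0.38 offset [0.1209 0.1122 0.1108] then spin(rad) 0.0415 j6 -20.4 force [-0.1  0.1  0.2] op 44.9 t 35.65
clamp 0.82 (array([0.4295, 0.0144]), array([0.0508, 0.171 ]), 1.2) [0.0474 0.0566 0.058 ]
stick 0.6 (array([0.7047, 0.018 ]), array([0.1879, 0.034 ]), 87.3) [0.0104 0.0212 0.0224]
stick 293 (array([0.6995, 0.0325]), array([0.1451, 0.0263]), 88.2) 0.0223
```

View pics/w16.png

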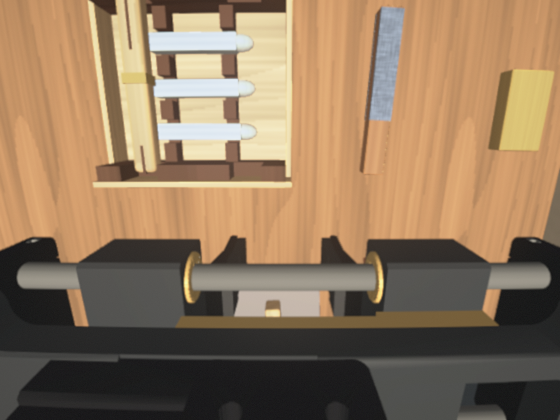

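View pics/t2.png

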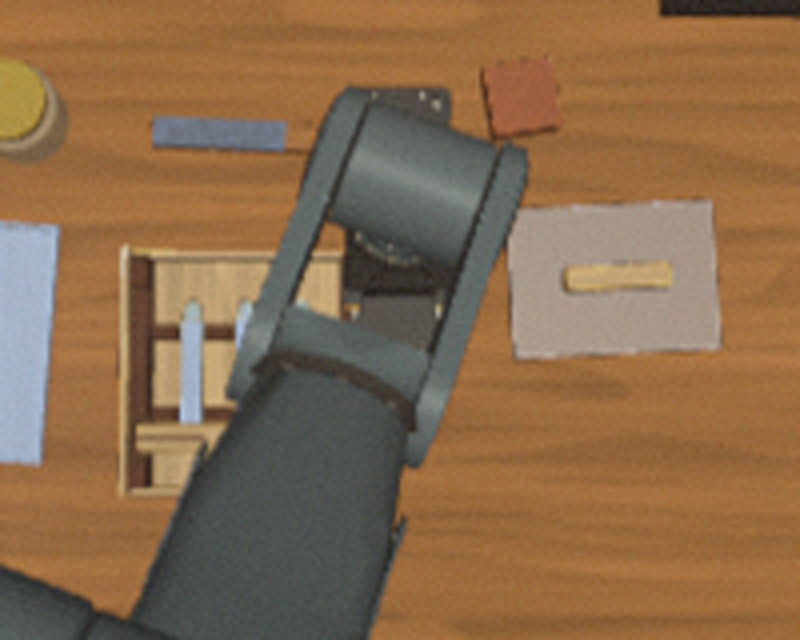

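The clamp is in its notches with its top at 0.058. The stick (385,90) is the felt-covered bar. The yellow block (525,110) is too short to be it. I'll measure the stick.

```bash
python3 - <<'E'
from m import *
c=bot.capture("wrist")
for Q in comps(c,340,0,440,190,.015,.03): print("stick",len(Q),rect(Q),Q[:,2].mean().round(4))
for Q in comps(c,90,0,200,180,.053,.063): print("clamp",len(Q),rect(Q),Q[:,2].mean().round(4))
E
```

```text
stick 3851 (array([0.7008, 0.0145]), array([0.1805, 0.0259]), 87.6) 0.0213
clamp 3975 (array([0.442 , 0.0126]), array([0.0306, 0.1658]), 3.0) 0.0568
clamp 124 (array([ 0.4297, -0.0701]), array([0.0158, 0.06  ]), 74.7) 0.0581
clamp 157 (array([ 0.4793, -0.0678]), array([0.042 , 0.0153]), 0.1) 0.0609
```

```bash
python3 -m crank '[{"offset":[0,0,0],"spin":0.0485},{"offset":[0,0.029,0.0263],"spin":0},{"offset":[0,0.029,0.0263],"spin":0},{"offset":[0,0.029,0.0263],"spin":0},{"offset":[0,0.029,0.0263],"spin":0},{"offset":[0.04,0,0],"spin":0},{"offset":[0.04,0,0],"spin":0},{"offset":[0.04,0,0],"spin":0},{"offset":[0,0,0],"spin":0},{"offset":[0,0,0],"spin":0}]' 0.05
python3 - <<'E'
from h import *
plan([.700,.0145,.025],-2.4)
c=bot.capture("wrist");cv2.imwrite("pics/w17.png",c["pixels"])
print(proj(c,[[.7,.0145,.022],[.7+.0038,.0145+.09,.022]]), onplane(c,[[283,215]],.022))
E
```

```text
time_s: 36.9
position: [0.7006, 0.0144, 0.2658]
tcp_rot: [[-0.001, 0.042, 0.999], [0.0, 0.999, -0.042], [-1.0, 0.0, -0.001]]
force: [1.3, -0.1, -0.0]
opening: 0.573
grasp now [0.7004 0.0144 0.1018] jaw yaw -2.4 offset [ 0.0768  0.     -0.0003] then spin(rad) -0.0001 j6 -5.5 force [ 1.3 -0.1 -0. ] op 49.8 t 36.9
[[282.0895741  221.57822953]
 [281.86103733 103.80164298]] [[0.70097417 0.02000316 0.022     ]]
```

View pics/w17.png

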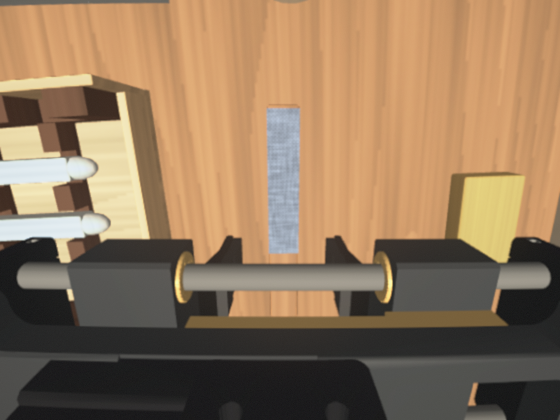

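```bash
python3 -m crank '[{"offset":[0.03,-0.001,0],"spin":0},{"offset":[0.03,0,0],"spin":0},{"offset":[0.016,0,0],"spin":0},{"offset":[0,0,0],"spin":0},{"offset":[0,0,0],"spin":0}]'
python3 -m crank '[{"offset":[0,0,0],"spin":0},{"offset":[0,0,0],"spin":0},{"offset":[0,0,0],"spin":0},{"offset":[0,0,0],"spin":0},{"offset":[0,0,0],"spin":0}]' 0
python3 -m crank '[{"offset":[-0.03,0,0],"spin":0},{"offset":[-0.04,0,0],"spin":0},{"offset":[-0.04,0,0],"spin":0},{"offset":[-0.02,0,0],"spin":0},{"offset":[0,0,0],"spin":0},{"offset":[0,0,0],"spin":0}]'
python3 - <<'E'
from h import *
plan([.4951+.055,.0193,.15],0.25)
E
```

```text
time_s: 37.45
position: [0.7016, 0.0131, 0.1916]
tcp_rot: [[0.003, 0.042, 0.999], [-0.0, 0.999, -0.042], [-1.0, -0.0, 0.003]]
force: [-0.0, 0.0, 0.8]
opening: 0.577
time_s: 37.95
position: [0.7009, 0.0133, 0.1903]
tcp_rot: [[0.0, 0.042, 0.999], [-0.0, 0.999, -0.042], [-1.0, -0.0, 0.0]]
force: [-0.7, 0.2, 2.0]
opening: 0.27
time_s: 38.55
position: [0.7004, 0.0133, 0.3191]
tcp_rot: [[-0.001, 0.042, 0.999], [0.0, 0.999, -0.042], [-1.0, 0.0, -0.001]]
force: [0.5, 0.9, -1.3]
opening: 0.273
grasp now [0.7002 0.0133 0.1551] jaw yaw -2.41 offset [ 0.0053 -0.0004 -0.1502] then spin(rad) -0.0464 j6 -5.6 force [ 0.5  0.9 -1.3] op 23.7 t 38.55
```

```bash
python3 -m crank '[{"offset":[0,0,-0.03],"spin":0},{"offset":[0,0,-0.03],"spin":0},{"offset":[0,0,-0.03],"spin":0},{"offset":[0,0,-0.03],"spin":0},{"offset":[0,0,-0.03],"spin":0},{"offset":[0,0,0],"spin":-0.0464},{"offset":[0,0,0],"spin":0},{"offset":[0,0,0],"spin":0}]'
python3 - <<'E'
from h import *
plan([.4951+.055,.0193,.064],0.25)
s=bot.read_state();g=(s["position"]+.164*s["tcp_rot"][:,0])
c=bot.capture("wrist");cv2.imwrite("pics/w18.png",c["pixels"])
print(proj(c,[g+[0,.09,-.004]]))
E
```

```text
time_s: 39.35
position: [0.551, 0.0195, 0.3185]
tcp_rot: [[-0.002, -0.003, 1.0], [0.0, 1.0, 0.003], [-1.0, 0.0, -0.002]]
force: [0.5, 0.0, -0.9]
opening: 0.276
grasp now [0.5508 0.0196 0.1545] jaw yaw 0.19 offset [ 0.0905 -0.0003 -0.0005] then spin(rad) -0.0011 j6 -9.8 force [ 0.5  0.  -0.9] op 24.0 t 39.35
[[282.31092841  90.22248311]]
```

View pics/w18.png

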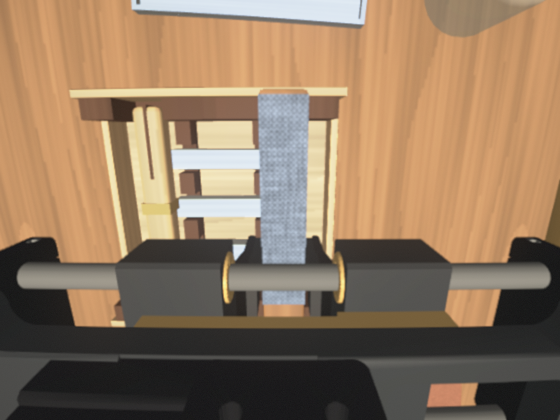

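```bash
python3 -m crank '[{"offset":[0.03,0,-0.0005],"spin":0},{"offset":[0.03,0,0],"spin":0},{"offset":[0.015,0,0],"spin":0},{"offset":[0.01,0,0],"spin":0},{"offset":[0.005,0,0],"spin":0},{"offset":[0,0,0],"spin":0},{"offset":[0,0,0],"spin":0}]'
python3 - <<'E'
from h import *
plan([.4951+.055,.0193,.0625],0.25)
E
```

```text
time_s: 40.1
position: [0.5509, 0.0195, 0.2303]
tcp_rot: [[0.001, -0.004, 1.0], [-0.0, 1.0, 0.004], [-1.0, -0.0, 0.001]]
force: [-1.4, 0.4, -0.3]
opening: 0.271
grasp now [0.5511 0.0195 0.0663] jaw yaw 0.24 offset [ 0.0038 -0.0002 -0.001 ] then spin(rad) -0.0001 j6 -9.8 force [-1.4  0.4 -0.3] op 23.6 t 40.1
```

```bash
python3 -m crank '[{"offset":[0.0032,0,-0.0008],"spin":0},{"offset":[0,0,0],"spin":0},{"offset":[0,0,0],"spin":0}]'
python3 -m crank '[{"offset":[0,0,0],"spin":0},{"offset":[0,0,0],"spin":0},{"offset":[0,0,0],"spin":0}]' 0.045
python3 -m crank '[{"offset":[-0.02,0,0],"spin":0},{"offset":[-0.04,0,0],"spin":0},{"offset":[-0.04,0,0],"spin":0},{"offset":[-0.04,0,0],"spin":0},{"offset":[-0.01,-0.04,0],"spin":0},{"offset":[0,-0.04,0],"spin":0},{"offset":[0,-0.04,0],"spin":0},{"offset":[0,-0.04,0],"spin":0},{"offset":[0,0,0],"spin":0},{"offset":[0,0,0],"spin":0}]'
python3 - <<'E'
from m import *
plan([.5768,-.2956,.1],3)
c=bot.capture("wrist");cv2.imwrite("pics/w19.png",c["pixels"])
for Q in comps(c,100,0,450,230,.053,.063): print("tools",len(Q),rect(Q),Q[:,2].mean().round(4))
for n in ["clamp","stick"]:
  for r in bot.regions_of(n,c)[:2]:
    v,u=np.nonzero(r["region"]);P=depthpts(c,np.c_[u,v]);P=P[(P[:,2]>.054)&(P[:,2]<.062)];print(n,r["p"],rect(P),len(P))
E
```

```text
time_s: 40.4
position: [0.5497, 0.0196, 0.2269]
tcp_rot: [[0.001, -0.004, 1.0], [-0.0, 1.0, 0.004], [-1.0, -0.0, 0.001]]
force: [-1.0, -0.4, -0.4]
opening: 0.277
time_s: 40.7
position: [0.5497, 0.0195, 0.2268]
tcp_rot: [[0.001, -0.004, 1.0], [-0.0, 1.0, 0.004], [-1.0, -0.0, 0.001]]
force: [0.7, 0.1, -0.1]
opening: 0.45
time_s: 41.7
position: [0.55, -0.1413, 0.3764]
tcp_rot: [[-0.0, -0.002, 1.0], [0.001, 1.0, 0.002], [-1.0, 0.001, -0.0]]
force: [-0.0, 0.2, -0.2]
opening: 0.518
grasp now [ 0.55   -0.1412  0.2124] jaw yaw 0.11 offset [ 0.1123 -0.1546  0.0266] then spin(rad) -0.0505 j6 -25.8 force [-0.   0.2 -0.2] op 45.0 t 41.7
tools 3155 (array([ 0.4413, -0.0114]), array([0.0258, 0.1179]), 0.1) 0.0568
tools 3343 (array([ 0.5512, -0.0114]), array([0.0249, 0.1146]), 0.6) 0.0573
tools 114 (array([ 0.4752, -0.0686]), array([0.0152, 0.0176]), 89.7) 0.0625
clamp 0.74 (array([ 0.4421, -0.0116]), array([0.0254, 0.1174]), 1.1) 3050
clamp 0.54 (array([ 0.5512, -0.0114]), array([0.0249, 0.1146]), 0.6) 3302
stick 0.81 (array([ 0.5512, -0.0114]), array([0.0249, 0.1146]), 0.6) 3323
stick 0.44 (array([ 0.4957, -0.0151]), array([0.123 , 0.1452]), 89.7) 291
```

View pics/w19.png

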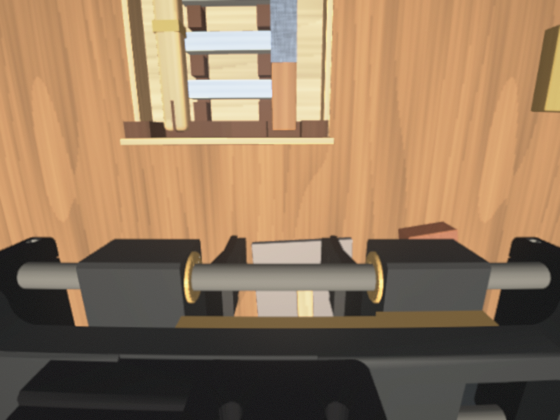

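Both tools are seated. Their near ends give centres at y≈0.0196 and 0.0213, and x is 0.441 and 0.551. Next is the board.

```bash
python3 -m crank '[{"offset":[0,-0.035,0.006],"spin":0},{"offset":[0,-0.035,0.006],"spin":0},{"offset":[0,-0.035,0.006],"spin":0},{"offset":[0,-0.035,0.006],"spin":0},{"offset":[0,-0.035,0.0],"spin":0},{"offset":[0,-0.035,0],"spin":-0.04},{"offset":[0,0,0],"spin":0},{"offset":[0,0,0],"spin":0}]' 0.05
python3 - <<'E'
from m import *
plan([.5768,-.2956,.1],2)
c=bot.capture("wrist");cv2.imwrite("pics/w20.png",c["pixels"])
for Q in comps(c,0,0,560,235,.006,.015,400): print("board",len(Q),rect(Q),Q[:,2].mean().round(4))
for Q in comps(c,0,0,560,300,.028,.042,100): print("handle",len(Q),rect(Q),Q[:,2].mean().round(4))
E
```

```text
time_s: 42.65
position: [0.5754, -0.3496, 0.3761]
tcp_rot: [[-0.001, -0.044, 0.999], [0.002, 0.999, 0.044], [-1.0, 0.002, -0.001]]
force: [-0.5, -0.3, -0.5]
opening: 0.578
grasp now [ 0.5752 -0.3493  0.2121] jaw yaw 2.53 offset [0.1121 0.0534 0.004 ] then spin(rad) 0.0093 j6 -43.3 force [-0.5 -0.3 -0.5] op 50.3 t 42.65
board 15687 (array([ 0.5792, -0.2968]), array([0.1304, 0.181 ]), 3.2) 0.0093
handle 3540 (array([ 0.7335, -0.2167]), array([0.061 , 0.0604]), 9.6) 0.0341
handle 1515 (array([ 0.579 , -0.2963]), array([0.0193, 0.0894]), 3.2) 0.035
```

View pics/w20.png

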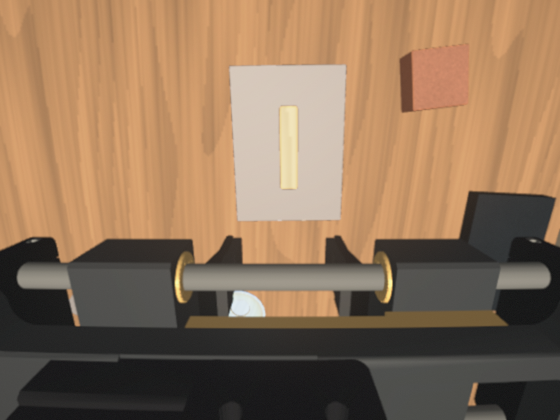

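The target (288,142) measures 130×181 with a 19×89 handle, so it is the larger board. The look-alike is clearly smaller. Moving in.

```bash
python3 -m crank '[{"offset":[0,0,0],"spin":-0.0117},{"offset":[0,0.0265,0.0033],"spin":0},{"offset":[0,0.0265,0.0033],"spin":0},{"offset":[0.04,0,0],"spin":0},{"offset":[0.04,0,0],"spin":0},{"offset":[0.03,0,0],"spin":0},{"offset":[0,0,0],"spin":0},{"offset":[0,0,0],"spin":0}]'
python3 - <<'E'
from m import *
plan([.579,-.2965,.032],3.2)
c=bot.capture("wrist");cv2.imwrite("pics/w21.png",c["pixels"])
print(proj(c,[[.579,-.2965,.036]]))
E
```

```text
time_s: 43.5
position: [0.5792, -0.296, 0.2668]
tcp_rot: [[-0.0, -0.058, 0.998], [0.0, 0.998, 0.058], [-1.0, 0.001, -0.0]]
force: [0.9, 0.0, 0.9]
opening: 0.576
grasp now [ 0.5791 -0.296   0.1028] jaw yaw 3.3 offset [ 0.0708 -0.0006 -0.0001] then spin(rad) 0.0017 j6 -40.2 force [0.9 0.  0.9] op 50.1 t 43.5
[[282.201185   227.40483294]]
```

View pics/w21.png

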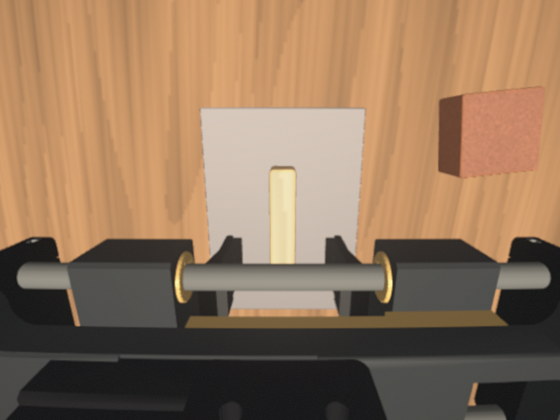

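```bash
python3 -m crank '[{"offset":[0.03,0,0],"spin":0},{"offset":[0.025,0,0],"spin":0},{"offset":[0.015,0,0],"spin":0},{"offset":[0,0,0],"spin":0},{"offset":[0,0,0],"spin":0},{"offset":[0,0,0],"spin":0}]'
python3 -m crank '[{"offset":[0,0,0],"spin":0},{"offset":[0,0,0],"spin":0},{"offset":[0,0,0],"spin":0},{"offset":[0,0,0],"spin":0},{"offset":[0,0,0],"spin":0},{"offset":[0,0,0],"spin":0}]' 0
python3 -m crank '[{"offset":[-0.03,0,0],"spin":0},{"offset":[-0.03,0,0],"spin":0},{"offset":[-0.03,0,0],"spin":0},{"offset":[-0.03,0,0],"spin":0},{"offset":[-0.02,0,0],"spin":0},{"offset":[0,0,0],"spin":0},{"offset":[0,0,0],"spin":0}]'
python3 - <<'E'
from h import *
plan([.4951,.0193,.17],0.25)
E
```

```text
time_s: 44.15
position: [0.5796, -0.2975, 0.1984]
tcp_rot: [[0.003, -0.056, 0.998], [-0.002, 0.998, 0.056], [-1.0, -0.002, 0.003]]
force: [-0.0, 0.4, 0.6]
opening: 0.577
time_s: 44.75
position: [0.5788, -0.297, 0.1966]
tcp_rot: [[-0.0, -0.056, 0.998], [0.0, 0.998, 0.056], [-1.0, 0.0, -0.0]]
force: [-0.4, -0.2, 0.9]
opening: 0.224
time_s: 45.45
position: [0.5785, -0.2968, 0.3357]
tcp_rot: [[-0.001, -0.056, 0.998], [0.001, 0.998, 0.056], [-1.0, 0.001, -0.001]]
force: [0.2, 0.8, -3.8]
opening: 0.225
grasp now [ 0.5783 -0.2966  0.1717] jaw yaw 3.21 offset [ 0.0021  0.3201 -0.0654] then spin(rad) 0.0516 j6 -40.2 force [ 0.2  0.8 -3.8] op 19.6 t 45.45
```

```bash
python3 -m crank '[{"offset":[0,0.032,-0.0065],"spin":0},{"offset":[0,0.032,-0.0065],"spin":0},{"offset":[0,0.032,-0.0065],"spin":0},{"offset":[0,0.032,-0.0065],"spin":0},{"offset":[0,0.032,-0.0065],"spin":0},{"offset":[0,0.032,-0.0065],"spin":0},{"offset":[0,0.032,-0.0065],"spin":0},{"offset":[0,0.032,-0.0065],"spin":0},{"offset":[0,0.032,-0.0065],"spin":0},{"offset":[0,0.032,-0.0065],"spin":0},{"offset":[0,0,0],"spin":0.0516},{"offset":[0,0,0],"spin":0}]'
python3 - <<'E'
from m import *
plan([.4951,.0193,.1],0.25)
c=bot.capture("wrist");cv2.imwrite("pics/w22.png",c["pixels"])
s=bot.read_state();g=(s["position"]+.164*s["tcp_rot"][:,0])
print(proj(c,[g+[-.065,.09,-.0226],g+[.065,.09,-.0226],g+[0,.045,.0034]]))
E
```

```text
time_s: 46.65
position: [0.4951, 0.0199, 0.3349]
tcp_rot: [[-0.004, -0.006, 1.0], [0.001, 1.0, 0.006], [-1.0, 0.001, -0.004]]
force: [0.0, -0.2, -2.7]
opening: 0.227
grasp now [0.4944 0.02   0.1709] jaw yaw 0.37 offset [ 0.0709 -0.0008  0.001 ] then spin(rad) 0.0021 j6 -11.0 force [ 0.  -0.2 -2.7] op 19.8 t 46.65
[[164.56523623  96.32336288]
 [404.51918928  97.61810604]
 [283.87733962 187.71515143]]
```

View pics/w22.png

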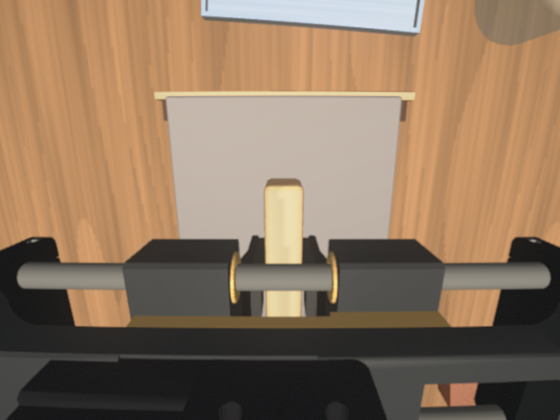

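```bash
python3 -m crank '[{"offset":[0.02,-0.0005,0.0005],"spin":0.002},{"offset":[0.02,0,0],"spin":0},{"offset":[0.014,0,0],"spin":0},{"offset":[0,0,0],"spin":0},{"offset":[0,0,0],"spin":0}]'
python3 - <<'E'
from h import *
plan([.4951,.0193,.0975],0.25)
c=bot.capture("wrist");cv2.imwrite("pics/w23.png",c["pixels"])
E
```

```text
time_s: 47.2
position: [0.4968, 0.0177, 0.2821]
tcp_rot: [[-0.001, -0.002, 1.0], [0.0, 1.0, 0.002], [-1.0, 0.0, -0.001]]
force: [0.1, -0.3, -2.2]
opening: 0.231
grasp now [0.4966 0.0177 0.1181] jaw yaw 0.1 offset [ 0.0206  0.0016 -0.0015] then spin(rad) -0.0026 j6 -11.0 force [ 0.1 -0.3 -2.2] op 20.1 t 47.2
```

View pics/w23.png

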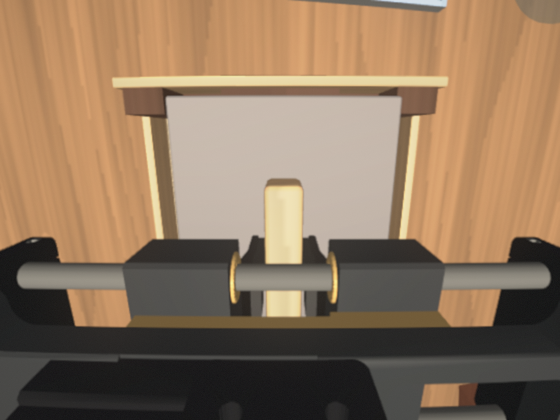

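```bash
python3 -m crank '[{"offset":[0.01,0.0012,-0.0013],"spin":-0.002},{"offset":[0.005,0,0],"spin":0},{"offset":[0.003,0,0],"spin":0},{"offset":[0,0,0],"spin":0},{"offset":[0,0,0],"spin":0}]'
python3 - <<'E'
from h import *
plan([.4951,.0193,.097],0.25)
E
```

```text
time_s: 47.75
position: [0.4953, 0.0195, 0.2646]
tcp_rot: [[0.0, -0.005, 1.0], [-0.0, 1.0, 0.005], [-1.0, -0.0, 0.0]]
force: [0.1, 0.0, -3.2]
opening: 0.227
grasp now [0.4953 0.0195 0.1006] jaw yaw 0.26 offset [ 0.0036 -0.0002 -0.0002] then spin(rad) 0.0002 j6 -10.9 force [ 0.1  0.  -3.2] op 19.8 t 47.75
```

```bash
python3 -m crank '[{"offset":[0.0035,0,0],"spin":0},{"offset":[0,0,0],"spin":0},{"offset":[0,0,0],"spin":0}]'
python3 -m crank '[{"offset":[0,0,0],"spin":0},{"offset":[0,0,0],"spin":0},{"offset":[0,0,0],"spin":0}]' 0.045
python3 -m crank '[{"offset":[-0.02,0,0],"spin":0},{"offset":[-0.04,0,0],"spin":0},{"offset":[-0.04,0,0],"spin":0},{"offset":[-0.02,-0.03,0],"spin":0},{"offset":[0,-0.04,0],"spin":0},{"offset":[0,-0.04,0],"spin":0},{"offset":[0,-0.04,0],"spin":0},{"offset":[0,0,0],"spin":0},{"offset":[0,0,0],"spin":0}]'
python3 - <<'E'
from m import *
plan([.56,.3954,.25],-90)
c=bot.capture("wrist");cv2.imwrite("pics/w24.png",c["pixels"])
for Q in comps(c,60,0,500,235,.068,.08,300): print("board",len(Q),rect(Q),Q[:,2].mean().round(4),Q[:,2].std().round(4))
for Q in comps(c,60,0,500,235,.092,.11,100): print("handle",len(Q),rect(Q),Q[:,2].mean().round(4))
E
```

```text
time_s: 48.05
position: [0.4952, 0.0195, 0.261]
tcp_rot: [[-0.0, -0.004, 1.0], [0.0, 1.0, 0.004], [-1.0, 0.0, -0.0]]
force: [0.2, 0.4, -3.2]
opening: 0.229
time_s: 48.35
position: [0.4954, 0.0195, 0.2614]
tcp_rot: [[0.001, -0.004, 1.0], [-0.0, 1.0, 0.004], [-1.0, -0.0, 0.001]]
force: [-0.2, 0.1, -0.5]
opening: 0.417
time_s: 49.25
position: [0.4956, -0.1312, 0.3811]
tcp_rot: [[-0.0, -0.002, 1.0], [0.001, 1.0, 0.002], [-1.0, 0.001, -0.0]]
force: [0.0, 0.9, -0.4]
opening: 0.517
grasp now [ 0.4956 -0.1311  0.2171] jaw yaw 0.12 offset [-0.0327  0.5264  0.0654] then spin(rad) -1.5688 j6 -27.5 force [ 0.   0.9 -0.4] op 45.0 t 49.25
board 17709 (array([ 0.496 , -0.0089]), array([0.1221, 0.1304]), 89.9) 0.0732 0.0008
board 2342 (array([ 0.4957, -0.0716]), array([0.2056, 0.0221]), 0.3) 0.0731 0.0009
handle 2191 (array([0.4962, 0.0082]), array([0.0682, 0.0202]), 89.8) 0.099
```

View pics/w24.png

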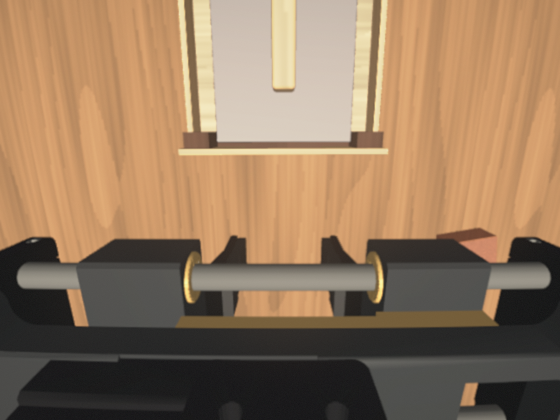

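The board is flat (top 0.0732, near edge −0.070, so its centre is at y≈0.020). Now the dial: I'll move to where the wrist can see it.

```bash
python3 -m crank '[{"offset":[-0.03,0.04,0],"spin":0.1},{"offset":[-0.03,0.04,0],"spin":0.1},{"offset":[-0.03,0.04,0],"spin":0},{"offset":[-0.03,0.04,0],"spin":0},{"offset":[0,0.04,-0.02],"spin":0},{"offset":[0,0.04,-0.02],"spin":0},{"offset":[0,0.04,-0.02],"spin":0},{"offset":[0,0.02,-0.02],"spin":0},{"offset":[0,0,0],"spin":0},{"offset":[0,0,0],"spin":0}]' 0
python3 - <<'E'
from m import *
plan([.56,.3954,.25],-4)
c=bot.capture("wrist");cv2.imwrite("pics/w25.png",c["pixels"])
t=bot.capture("top")
D=depthpts(t,np.array([[u,v] for u in range(60,125) for v in range(165,270)]))
for lo in np.arange(.155,.225,.01):
    q=D[(D[:,2]>lo)&(D[:,2]<=lo+.01)]
    if len(q): print(round(lo,3),len(q),"ymin",q[:,1].min().round(3),rect(q))
E
```

```text
time_s: 50.3
position: [0.4627, 0.1821, 0.501]
tcp_rot: [[-0.0, 0.191, 0.982], [-0.0, 0.982, -0.191], [-1.0, -0.0, -0.0]]
force: [0.8, -0.7, 0.7]
opening: 0.006
grasp now [0.4627 0.182  0.337 ] jaw yaw -10.99 offset [0.0869 0.2281 0.0548] then spin(rad) -0.122 j6 19.6 force [ 0.8 -0.7  0.7] op 0.6 t 50.3
0.155 162 ymin 0.455 (array([0.5365, 0.5306]), array([0.1438, 0.2514]), 87.8)
0.165 61 ymin 0.467 (array([0.5402, 0.5313]), array([0.1381, 0.125 ]), 17.4)
0.175 364 ymin 0.469 (array([0.5402, 0.5369]), array([0.1358, 0.1365]), 0.5)
0.185 972 ymin 0.474 (array([0.5398, 0.5353]), array([0.1219, 0.1186]), 66.5)
0.195 184 ymin 0.482 (array([0.5405, 0.5333]), array([0.102 , 0.1121]), 89.4)
0.205 45 ymin 0.525 (array([0.5391, 0.5358]), array([0.0212, 0.0215]), 1.7)
0.215 6 ymin 0.525 (array([0.5356, 0.532 ]), array([0.011, 0.011]), 53.2)
```

View pics/w25.png

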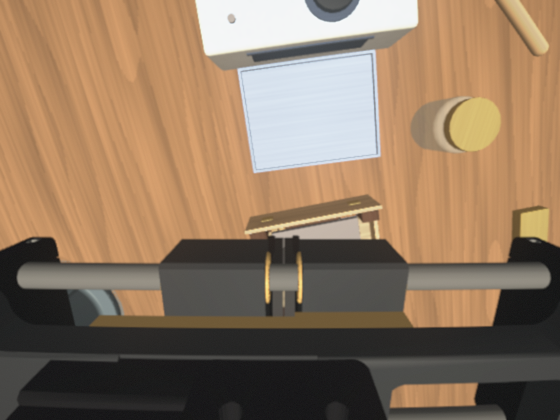

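```bash
python3 -m crank '[{"offset":[0,0.04,0.005],"spin":-0.06},{"offset":[0,0.04,0.005],"spin":-0.06},{"offset":[0,0.04,0.005],"spin":0},{"offset":[0.02,0.03,0.005],"spin":0},{"offset":[0,0,0],"spin":0},{"offset":[0,0,0],"spin":0}]'
python3 - <<'E'
from m import *
plan([.56,.3954,.25],-4)
c=bot.capture("wrist");cv2.imwrite("pics/w26.png",c["pixels"])
U,V=np.meshgrid(np.arange(0,560),np.arange(0,235));P=depthpts(c,np.c_[U.ravel(),V.ravel()])
for lo in [.14,.15,.16,.17,.175,.18,.185,.19,.195,.2,.205,.21]:
    q=P[(P[:,2]>lo)&(P[:,2]<=lo+.005)&(P[:,1]>.43)]
    if len(q)>5: print(round(lo,3),len(q),"ymin",q[:,1].min().round(3),rect(q))
for Q in comps(c,0,0,560,240,.135,.148,60):
    print("bar?",len(Q),rect(Q),Q[:,2].mean().round(4))
for Q in comps(c,0,0,560,240,.108,.121,60):
    print("disc?",len(Q),rect(Q),Q[:,2].mean().round(4))
for Q in comps(c,0,0,560,240,.095,.105,300):
    print("house",len(Q),rect(Q),Q[:,2].mean().round(4))
E
```

```text
time_s: 51.0
position: [0.5027, 0.3264, 0.48]
tcp_rot: [[-0.002, 0.076, 0.997], [-0.002, 0.997, -0.076], [-1.0, -0.002, -0.002]]
force: [0.8, -0.6, 0.2]
opening: 0.006
grasp now [0.5024 0.3261 0.316 ] jaw yaw -4.36 offset [0.0657 0.0736 0.0523] then spin(rad) -0.0062 j6 26.7 force [ 0.8 -0.6  0.2] op 0.5 t 51.0
0.14 652 ymin 0.444 (array([0.5267, 0.4569]), array([0.0622, 0.2638]), 72.5)
0.15 1954 ymin 0.452 (array([0.5374, 0.4856]), array([0.0592, 0.2466]), 85.8)
0.16 155 ymin 0.467 (array([0.5324, 0.4839]), array([0.032 , 0.1157]), 81.0)
0.17 194 ymin 0.467 (array([0.532, 0.484]), array([0.0314, 0.1161]), 80.2)
0.175 1968 ymin 0.468 (array([0.5371, 0.4858]), array([0.0365, 0.1215]), 85.6)
0.18 310 ymin 0.468 (array([0.5382, 0.4855]), array([0.0334, 0.1137]), 86.2)
0.185 475 ymin 0.477 (array([0.537 , 0.4889]), array([0.0222, 0.0931]), 85.7)
0.19 1896 ymin 0.478 (array([0.5373, 0.4886]), array([0.0204, 0.0864]), 85.9)
bar? 2144 (array([0.5315, 0.4662]), array([0.064 , 0.2631]), 77.3) 0.1447
bar? 624 (array([0.5622, 0.3963]), array([0.0139, 0.0491]), 87.2) 0.1421
disc? 449 (array([0.5346, 0.4521]), array([0.0015, 0.2462]), 86.3) 0.1147
disc? 1037 (array([0.5611, 0.3965]), array([0.0505, 0.0488]), 85.6) 0.1142
house 17246 (array([0.5317, 0.4004]), array([0.104 , 0.2586]), 86.5) 0.0993
```

View pics/w26.png

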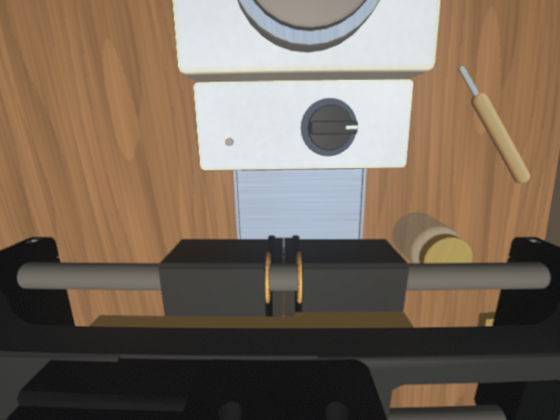

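The dial bar is at (333,127): 49×14 with its top at 0.142. The drum's disc is at z 0.178–0.192 from y 0.467 on. I'll grip the bar shallowly, fingertips at about 0.131, so the gripper body (from 0.199) clears the disc.

```bash
python3 -m crank '[{"offset":[0,0,0],"spin":-0.1445},{"offset":[0,0,0],"spin":-0.1445},{"offset":[0,0,0],"spin":-0.1445},{"offset":[0,0,0],"spin":-0.1445},{"offset":[0,0,0],"spin":-0.1445},{"offset":[0,0,0],"spin":-0.1445},{"offset":[0,0,0],"spin":-0.1445},{"offset":[0,0,0],"spin":-0.1445},{"offset":[0,0,0],"spin":-0.1445},{"offset":[0,0,0],"spin":-0.1445},{"offset":[0,0,0],"spin":-0.1445},{"offset":[0,0,0],"spin":0}]' 0.04
python3 - <<'E'
from h import *
plan([.5618,.3963,.2],86.7)
E
```

```text
time_s: 52.25
position: [0.5025, 0.3253, 0.4821]
tcp_rot: [[0.001, -0.998, 0.059], [0.0, 0.059, 0.998], [-1.0, -0.001, 0.0]]
force: [-0.0, -0.1, 0.5]
opening: 0.46
grasp now [0.5027 0.3253 0.3181] jaw yaw 86.59 offset [ 0.1182 -0.0546  0.0744] then spin(rad) -0.0019 j6 -64.4 force [-0.  -0.1  0.5] op 40.0 t 52.25
```

```bash
python3 -m crank '[{"offset":[0,-0.0182,0.0248],"spin":0},{"offset":[0,-0.0182,0.0248],"spin":0},{"offset":[0,-0.0182,0.0248],"spin":0},{"offset":[0.04,0,0],"spin":0},{"offset":[0.04,0,0],"spin":0},{"offset":[0.035,0,0],"spin":0},{"offset":[0,0,0],"spin":0},{"offset":[0,0,0],"spin":0},{"offset":[0,0,0],"spin":0}]'
python3 - <<'E'
from m import *
plan([.5618,.3963,.149],86.7)
c=bot.capture("wrist");cv2.imwrite("pics/w27.png",c["pixels"])
for Q in comps(c,150,60,420,245,.135,.148,60): print("bar",len(Q),rect(Q),Q[:,2].mean().round(4))
print(proj(c,[[.5618,.3963,.143]]))
for n in ["side"]:
    s=bot.capture(n);crop(s,0,220,260,420,3,"pics/s27.png")
E
```

```text
time_s: 53.15
position: [0.5619, 0.3981, 0.369]
tcp_rot: [[0.005, -0.998, 0.059], [0.002, 0.059, 0.998], [-1.0, -0.005, 0.003]]
force: [0.0, -0.9, 0.7]
opening: 0.462
grasp now [0.5627 0.3985 0.205 ] jaw yaw 86.64 offset [ 0.056   0.001  -0.0024] then spin(rad) -0.001 j6 -60.6 force [ 0.  -0.9  0.7] op 40.2 t 53.15
bar 2067 (array([0.516 , 0.4563]), array([0.0081, 0.1325]), 86.0) 0.144
bar 992 (array([0.5569, 0.3964]), array([0.0139, 0.0403]), 86.8) 0.1419
[[280.00884133 226.44308946]]
```

View pics/w27.png

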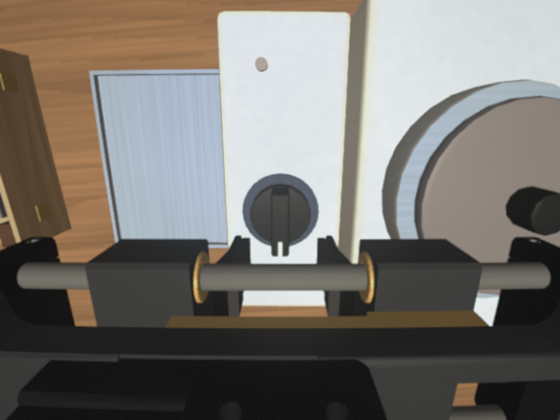

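View pics/s27.png

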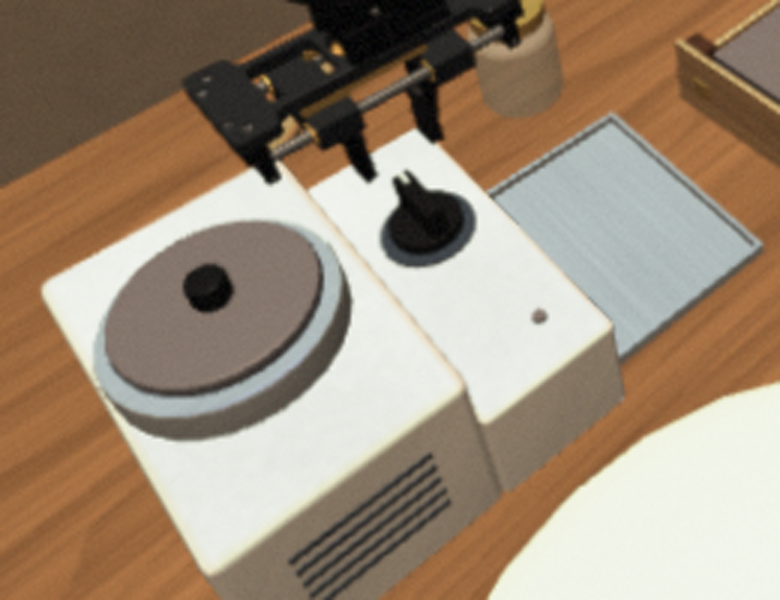

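```bash
python3 -m crank '[{"offset":[0.02,0.001,-0.0015],"spin":0},{"offset":[0.02,0,0],"spin":0},{"offset":[0.01,0,0],"spin":0},{"offset":[0.003,0,0],"spin":0},{"offset":[0,0,0],"spin":0},{"offset":[0,0,0],"spin":0}]'
python3 - <<'E'
from m import *
plan([.5618,.3963,.1485],86.7)
E
```

```text
time_s: 53.85
position: [0.5602, 0.397, 0.3143]
tcp_rot: [[0.002, -0.998, 0.057], [0.001, 0.057, 0.998], [-1.0, -0.002, 0.001]]
force: [0.1, 0.0, -0.4]
opening: 0.459
grasp now [0.5605 0.3971 0.1503] jaw yaw 86.74 offset [ 0.0018 -0.0013 -0.0007] then spin(rad) 0.0007 j6 -60.7 force [ 0.1  0.  -0.4] op 39.9 t 53.85
```

```bash
python3 -m crank '[{"offset":[0.001,-0.001,-0.0005],"spin":0},{"offset":[0,0,0],"spin":0},{"offset":[0,0,0],"spin":0},{"offset":[0,0,0],"spin":0},{"offset":[0,0,0],"spin":0}]' 0
python3 - <<'E'
from m import *
plan([.5618,.3963,.1485],86.7)
s=bot.capture("side");crop(s,40,200,260,380,3.5,"pics/s28.png")
E
```

```text
time_s: 54.35
position: [0.5608, 0.3961, 0.3122]
tcp_rot: [[0.0, -0.998, 0.057], [0.0, 0.057, 0.998], [-1.0, -0.0, 0.0]]
force: [0.4, -0.6, 0.6]
opening: 0.155
grasp now [0.5608 0.3961 0.1482] jaw yaw 86.73 offset [-0.0003 -0.0009  0.0002] then spin(rad) 0.0005 j6 -60.8 force [ 0.4 -0.6  0.6] op 13.5 t 54.35
```

View pics/s28.png

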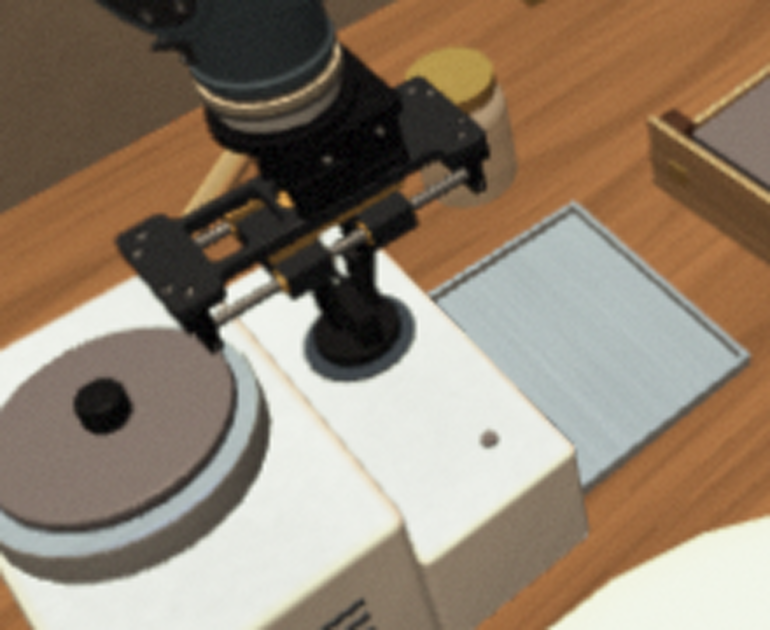

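The jaws hold the bar (13.5 mm opening) and nothing is pressing. Now twist clockwise.

```bash
python3 -m crank '[{"offset":[0,0,0],"spin":0.1},{"offset":[0,0,0],"spin":0.1},{"offset":[0,0,0],"spin":0.1},{"offset":[0,0,0],"spin":0.1},{"offset":[0,0,0],"spin":0.1},{"offset":[0,0,0],"spin":0.1},{"offset":[0,0,0],"spin":0.1},{"offset":[0,0,0],"spin":0.1},{"offset":[0,0,0],"spin":0.1},{"offset":[0,0,0],"spin":0.1},{"offset":[0,0,0],"spin":0.1},{"offset":[0,0,0],"spin":0.05}]'
python3 - <<'E'
from m import *
plan([.5618,.3963,.1485],86.7-68.75)
print(bot.read_state()["moment"].round(3))
E
```

```text
time_s: 55.6
position: [0.561, 0.3964, 0.3122]
tcp_rot: [[0.001, -0.354, 0.935], [0.001, 0.935, 0.354], [-1.0, 0.0, 0.001]]
force: [0.8, 0.9, -0.3]
opening: 0.16
grasp now [0.5612 0.3965 0.1482] jaw yaw 20.71 offset [-0.0003 -0.0005  0.0005] then spin(rad) 0.0481 j6 5.2 force [ 0.8  0.9 -0.3] op 13.9 t 55.6
[ 0.085 -0.24   0.095]
```

```bash
python3 -m crank '[{"offset":[0,0,0],"spin":0.03},{"offset":[0,0,0],"spin":0.03},{"offset":[0,0,0],"spin":0},{"offset":[0,0,0],"spin":0},{"offset":[0,0,0],"spin":0},{"offset":[0,0,0],"spin":0},{"offset":[0,0,0],"spin":0}]'
python3 - <<'E'
from m import *
plan([.5618,.3963,.1485],86.7-68.75)
print(bot.read_state()["moment"].round(3))
c=bot.capture("wrist");cv2.imwrite("pics/w29.png",c["pixels"])
E
```

```text
time_s: 56.3
position: [0.561, 0.3964, 0.3122]
tcp_rot: [[0.001, -0.299, 0.954], [0.001, 0.954, 0.299], [-1.0, 0.0, 0.001]]
force: [1.5, 2.4, -0.6]
opening: 0.157
grasp now [0.5612 0.3965 0.1482] jaw yaw 17.42 offset [-0.0003 -0.0004  0.0006] then spin(rad) -0.0092 j6 8.5 force [ 1.5  2.4 -0.6] op 13.7 t 56.3
[ 0.419 -0.39   0.14 ]
```

View pics/w29.png

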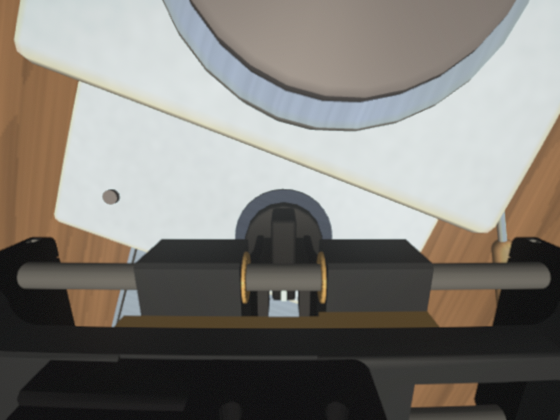

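The jaws turned 69.3° and the moment stepped up, so the dial is at its stop and has been held 0.5 s. I'll let it ride back with the gripper, then release so the spring finishes.

```bash
python3 -m crank '[{"offset":[0,0,0],"spin":-0.12},{"offset":[0,0,0],"spin":-0.12},{"offset":[0,0,0],"spin":-0.12},{"offset":[0,0,0],"spin":-0.12},{"offset":[0,0,0],"spin":-0.12},{"offset":[0,0,0],"spin":-0.12},{"offset":[0,0,0],"spin":-0.12},{"offset":[0,0,0],"spin":-0.12},{"offset":[0,0,0],"spin":-0.12},{"offset":[0,0,0],"spin":-0.12},{"offset":[0,0,0],"spin":0},{"offset":[0,0,0],"spin":0}]'
python3 -m crank '[{"offset":[0,0,0],"spin":0},{"offset":[0,0,0],"spin":0},{"offset":[0,0,0],"spin":0},{"offset":[0,0,0],"spin":0}]' 0.045
python3 -m crank '[{"offset":[-0.02,0,0],"spin":0},{"offset":[-0.04,0,0],"spin":0},{"offset":[-0.04,0,0],"spin":0},{"offset":[-0.04,0,0],"spin":0},{"offset":[0,0.03,-0.03],"spin":0},{"offset":[0,0.03,-0.03],"spin":0},{"offset":[0,0.02,-0.03],"spin":0},{"offset":[0,0,-0.03],"spin":0},{"offset":[0,0,0],"spin":0},{"offset":[0,0,0],"spin":0}]'
python3 - <<'E'
from m import *
plan([.56,.39,.2],86)
c=bot.capture("top");crop(c,50,90,450,310,2,"pics/t30.png")
for Q in comps(c,125,195,165,225,.133,.15,10): print("bar",len(Q),rect(Q),Q[:,2].mean().round(4))
for Q in comps(c,222,195,300,270,.066,.085,20): print("case/board",len(Q),rect(Q),Q[:,2].mean().round(4))
for Q in comps(c,222,195,300,270,.092,.11,20): print("handle",len(Q),rect(Q),Q[:,2].mean().round(4))
w=bot.capture("wrist");cv2.imwrite("pics/w30.png",w["pixels"])
E
```

```text
time_s: 57.55
position: [0.5608, 0.3961, 0.3122]
tcp_rot: [[0.0, -0.998, 0.07], [0.0, 0.07, 0.998], [-1.0, -0.0, 0.0]]
force: [1.1, 1.6, 1.4]
opening: 0.159
time_s: 57.95
position: [0.5606, 0.396, 0.3118]
tcp_rot: [[-0.001, -0.998, 0.067], [-0.001, 0.067, 0.998], [-1.0, 0.001, -0.001]]
force: [-0.5, -0.6, 0.6]
opening: 0.436
time_s: 58.95
position: [0.473, 0.2814, 0.4525]
tcp_rot: [[0.001, -0.998, 0.068], [0.001, 0.068, 0.998], [-1.0, -0.001, 0.001]]
force: [0.2, 0.9, 0.1]
opening: 0.514
grasp now [0.4732 0.2815 0.2885] jaw yaw 86.08 offset [ 0.0886 -0.0792  0.1141] then spin(rad) 0.0013 j6 -67.0 force [0.2 0.9 0.1] op 44.7 t 58.95
bar 40 (array([0.5718, 0.3962]), array([0.0144, 0.0271]), 83.5) 0.1421
case/board 2379 (array([0.4941, 0.0201]), array([0.2046, 0.2025]), 0.3) 0.0741
handle 162 (array([0.4943, 0.0201]), array([0.0165, 0.0844]), 0.2) 0.1001
```

View pics/t30.png

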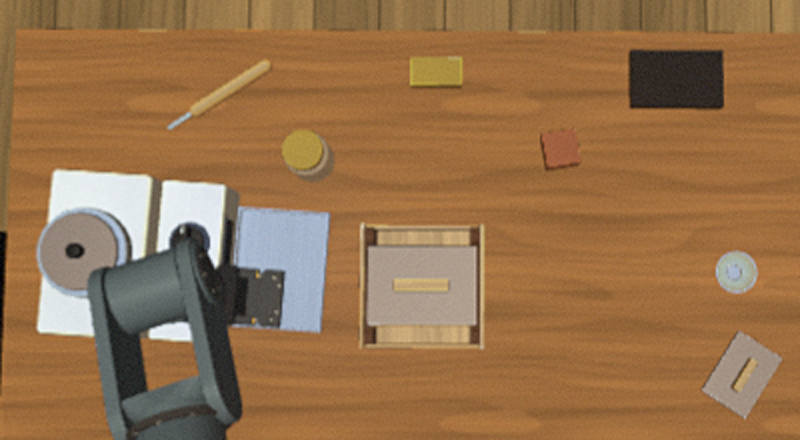

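View pics/w30.png

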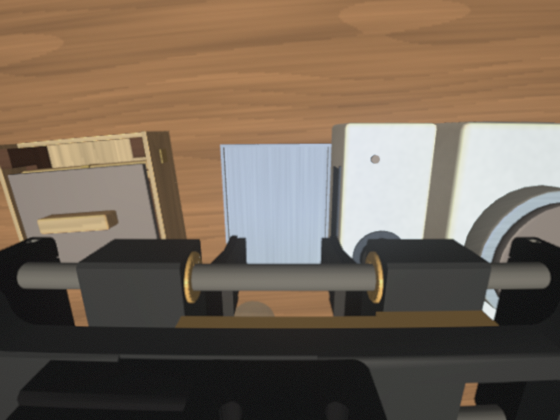

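The board is seated at (421,285) and the bystanders are where they were. I'll check the dial angle with the side camera.

```bash
python3 -m crank '[{"offset":[0,0.01,-0.04],"spin":0},{"offset":[0,0.01,-0.04],"spin":0},{"offset":[0,0.01,-0.04],"spin":0},{"offset":[0,0,0],"spin":0},{"offset":[0,0,0],"spin":0}]'
python3 - <<'E'
from m import *
c=bot.capture("top")
for Q in comps(c,125,195,165,225,.133,.15,10): print("bar",len(Q),rect(Q),Q[:,2].mean().round(4))
s=bot.capture("side");crop(s,0,180,340,400,2.3,"pics/s31.png")
for Q in comps(s,110,260,180,320,.137,.146,10): print("bar side",len(Q),rect(Q),Q[:,2].mean().round(4))
E
```

```text
time_s: 59.55
position: [0.4356, 0.1641, 0.4522]
tcp_rot: [[0.001, -0.998, 0.068], [0.001, 0.068, 0.998], [-1.0, -0.001, 0.001]]
force: [0.3, -0.1, 0.6]
opening: 0.512
bar 84 (array([0.5608, 0.3962]), array([0.0144, 0.0488]), 88.0) 0.1424
bar side 131 (array([0.5588, 0.3951]), array([0.0136, 0.0487]), 86.0) 0.1415
```

View pics/s31.png

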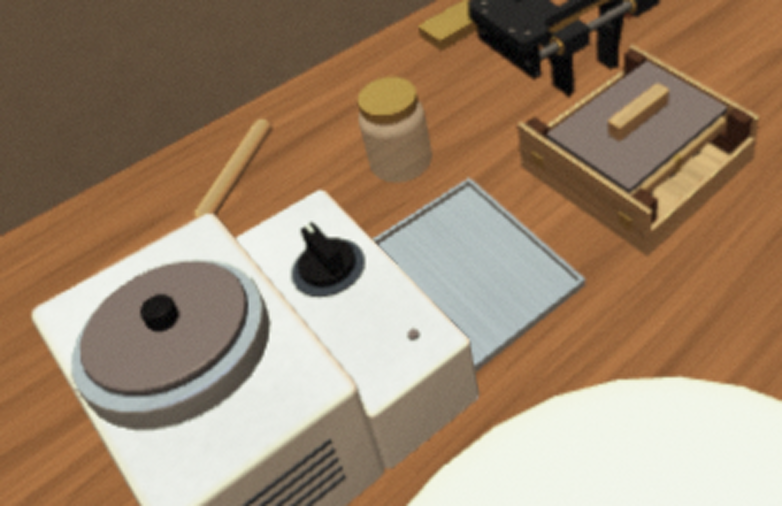

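The dial bar is back at its rest angle (−2° to −4°, as at the start), the board is seated and the arm is clear. Handing in.

```bash
python3 - <<'E'
from rig import bot
print(bot.hand_in())
E
```

```text
the job is handed in; nothing more can be done
None
```

I packed the case in the required order and handed the job in at about 60 s; the hand-in reports no verdict.

- **Punches:** all three are in their own saddles. Their tops read about 31 mm, against 32 mm expected.
- **Wooden tools:** the clamp is in notch_a and the stick in notch_b. Both sit about 1 mm off the notch centres lengthwise of the case and within 2 mm across it. Their tops read 57 mm, against 58 mm expected.
- **Board:** I used the larger board (measured 130 × 181 mm). It lies flat with its handle up, centred within about 1 mm.
- **Dial:** I turned it about 69°. The moment rose from 0.095 to 0.14 N m, which shows it reached the stop, and I held it there about 0.5 s. I turned it back almost to rest in the grip and then released it. The last pictures put the bar at −2° to −4°, and it read about −3° before the turn.

In the last overview picture, the jar, small box and dish had not visibly moved. None of the checks failed. The networks sometimes gave wrong names, for instance the stick as "case", so I took positions from the depth pictures instead. The tools were last measured before the board covered them; afterwards I could only glimpse them under its edge.

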